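# Build up the stepped sanding head on the bench spindle

## Task

Build up the sanding head on the spindle: pull the parts drawer out to its stop, thread all the sanding wheels on the bench down the arbor, the largest at the bottom and then each next smaller one, every one flat and fully home, and put the steel clamp collar from the drawer on last, down on top of the smallest wheel. Then push the drawer fully shut, and leave the mallet, the oil bottle and the gouge where they are.

Things in the scene. Friction and masses are not known exactly. Their poses are not given: they have to be found in the camera images.
- wheel68: sanding wheel, a flat brown abrasive ring with plywood faces: outer diameter 68 mm, 14 mm thick, through bore 24 mm; origin at its centre (7 mm above the bench as it lies), z along its axis (up at the start). Starts lying flat on the bench, loose, about 40 to 80 g; three or four of the five wheel sizes are there in any one run
- wheel60: sanding wheel, a flat brown abrasive ring with plywood faces: outer diameter 60 mm, 14 mm thick, through bore 24 mm; origin at its centre (7 mm above the bench as it lies), z along its axis (up at the start). Starts lying flat on the bench, loose, about 40 to 80 g; three or four of the five wheel sizes are there in any one run
- wheel52: sanding wheel, a flat brown abrasive ring with plywood faces: outer diameter 52 mm, 14 mm thick, through bore 24 mm; origin at its centre (7 mm above the bench as it lies), z along its axis (up at the start). Starts lying flat on the bench, loose, about 40 to 80 g; three or four of the five wheel sizes are there in any one run
- wheel44: sanding wheel, a flat brown abrasive ring with plywood faces: outer diameter 44 mm, 14 mm thick, through bore 24 mm; origin at its centre (7 mm above the bench as it lies), z along its axis (up at the start). Starts lying flat on the bench, loose, about 40 to 80 g; three or four of the five wheel sizes are there in any one run
- wheel36: sanding wheel, a flat brown abrasive ring with plywood faces: outer diameter 36 mm, 14 mm thick, through bore 24 mm; origin at its centre (7 mm above the bench as it lies), z along its axis (up at the start). Starts lying flat on the bench, loose, about 40 to 80 g; three or four of the five wheel sizes are there in any one run
- collar: plain steel clamp collar: outer diameter 42 mm, 22 mm tall, bore 24 mm, about 120 g; origin at its centre (11 mm up from its underside), z along its axis. Starts standing loose on the floor of the drawer
- spindle: grey bench spindle, fixed to the bench: round base 116 mm across and 28 mm high, on it a shoulder 30 mm across up to 50 mm above the bench, then the bare steel arbor, 20 mm diameter, rising straight from the shoulder to 118 mm above the bench, its last 8 mm tapering to 12 mm diameter; origin at the centre of the underside, z up
- shoulder (a point): centre of the shoulder's top face at the foot of the arbor, 50 mm above the bench, where the first wheel seats; the arbor stands 68 mm above it; z up
- cab: grey-painted parts cabinet with a dark wooden drawer front, fixed, 180 mm deep, 200 mm wide, 85 mm high, with one drawer in its front; origin at the centre of its underside; its own -x is the way its front faces and its drawer slides out
- cab_drawer0 (a joint): travel of the drawer in m: 0 shut, 0.1176 out at its stop; grows as it is pulled out along the cabinet's -x; slides easily (about 1 N of friction) and stays where it is left
- cab_drawer0_handle (a point): middle of the drawer's handle, a horizontal steel bar 11 mm thick and 100 mm long that runs along the cabinet's y, 47 mm above the bench and 35 mm out from the drawer's front panel; moves with the drawer; axes as the cabinet's. Behind it (towards cabinet +x) are the 15 mm front panel, whose top is 72 mm above the bench, and the drawer's inside: it begins 56 mm behind the bar's middle, is 135 mm long and 158 mm wide, its floor 22 mm and its walls' rims 63 mm above the bench
- mallet: carver's wooden mallet lying on the bench, about 240 mm long, 60 mm head; origin between head and handle at its underside; to be left alone
- oil: amber glass oil bottle, 62 mm across, 150 mm tall, standing; origin at the centre of its underside; to be left alone
- gouge: carving gouge lying across the top of the cabinet, 230 mm long, 26 mm thick; origin near its middle at its underside; to be left alone
There are look-alikes about, which are no part of the job. Leave any pink look-alike of the wheel44 alone.

How it is judged:
By the outcome, as a careful person would: the job done as asked, in the order asked, and still so for the second after the job is handed in, with the robot touching nothing.
Of wheel68, wheel60, wheel52, wheel44, wheel36 only 3 to 4 are there at a start; the rules pass over those that are not, and their reading is None.
At some moment in a run one of wheel68, wheel60, wheel52, wheel44, wheel36 may be knocked a few centimetres aside while the robot is not near it.
Once in a run the grip may slacken for a moment while it holds something.
It also fails if it takes over 208 s, if anything falls off the work surface, if the arm or the gripper's body presses on something with over 40 N, if the wrist force passes 120 N, or if a joint passes its speed limit or range.

## Robot

A 6-joint arm with a two-finger parallel gripper is mounted at the origin on the work surface. World frame = base frame: x ahead of the robot, y to its left, z up, the work surface at z = 0. Lengths are in m, angles in rad, forces in N, time in s.
With the tool pointing down it reaches from about 0.3 to 0.875 m from the base axis. Payload 6.4 kg.
Tool frame: the origin (TCP) lies at the very end of the fingers, on their centre line; the grasp point (between the pads) lies ctrl.pinch_z behind it (ctrl.pinch_z is the distance from the TCP to the grasp point, in m); y points along the fingers, z is the direction in which the jaws open and shut, and the axes are right-handed (so a half turn about y gives the same grasp; the last joint's range is limited). The gripper opens to 85 mm and grips with 20 to 120 N. Pads are 22 mm wide; open, the fingers measure 114 mm over their backs; the gripper's body (76 mm by 85 mm) begins 54 mm behind the grasp point. The pads swing forward as they close: fully open they stand 13 mm farther back than shut.
Start: joints at [-1.469, 0.181, 1.607, -0, 1.354, -0.206], TCP at [0.174, -0.548, 0.231] pointing down, gripper open.
Joint ranges: [-2.99, 2.99], [-0.89, 2.07], [0.3, 2.58], [-1.14, 4.28], [0, 2.63], [-3.12, 3.12]. Speed limits (rad/s): [2.57, 2.57, 3.01, 3.14, 3.14, 3.14].

## Interface

Orientations are given as a unit quaternion [w, x, y, z].
In Python, from bench import ctrl gives the robot as it stands.
- The arm moves only by the shell command python3 -m pendant 'ROWS'. ROWS is JSON, one flat list of numbers, 7 for each row, row after row: the shift along the world's x, y, z in m, then the turn, a rotation vector about the world's x, y, z in degrees, then the finger opening in m, from 0 to 0.0854. In form: [tx, ty, tz, rx, ry, rz, hand, tx, ty, tz, rx, ry, rz, hand, ...]. A call has 1 to 12 rows; each row shifts and turns the commanded pose from where the row before left it; what a row does not reach is not made up. A row lasts 1/8 s, in which the tool goes at most 62.5 mm and 10.7 degrees, less where a joint would pass 70% of its speed; a pose out of reach is approached as far as the arm can. A call with a gripper value outside its range is refused whole. The fingers move at their own pace and stop on an object; the grip force is fixed at half the most. Time passes only in rows, so rows that do not move let the fingers close. It gives the time, the measured TCP pose, the force and the opening at its end, in the units of the state.
- ctrl.get_obs(): the state, without advancing time (a new reading comes with each control period).
- ctrl.camera(name): name is "scene" or "top"; returns the picture (384x512x3 uint8, red, green, blue); there is no depth.
- ctrl.camera_info(name): a dict with "fx", "fy", "cx", "cy" (pixels), "origin" and "rotation" of the camera in the world. Camera axes: x right, y down, z forward; pixel columns grow to the right and rows downward; lengths in m; the calibration is good to about 2 mm. A picture is of the moment at which its call begins. camera_info takes no time and is no camera call.
- ctrl.hand_in(): hands the job in, once; it reports no verdict.
Trained networks look in the newest picture that a camera, given by its name, has taken for a name from the list of things; names that differ only in an ending like _2 or _b are one class to them, and where a whole thing is asked for, a point or a joint stands for the part that bears it (a point fixed in the world has none). Each returns a list of dicts, best first, with "score" (0 to 1); they miss things now and then, are a little off and sometimes report something else, mostly with a low value. They report only what shows in the picture. A call takes as long as a camera call. They do not tell look-alikes from the thing itself.
- ctrl.silhouettes(target, camera): "mask" (384x512 bool, what is visible of it) and "bbox" ([left, top, right, bottom] in pixels, round what is visible of it).
The state is a dict: "time_s": time; "q": joint angles; "dq": joint speeds; "joint_efforts": joint torques, N m; "eef_pos": TCP position; "eef_rot": TCP orientation; "wrist_force": force on the tool from outside, world axes, zero at the start; "torque": the same for the moment, N m; "opening": opening from 0.0 (shut) to 1.0 (fully open).
Only numpy, scipy, OpenCV 4.12 (cv2) and the standard library are available. Lean on these libraries where they do the work, as an engineer would, in place of code of your own. Each camera call takes 0.05 s, during which the arm holds its last target.

## Working session

There is one attempt and no reset: what is moved stays moved. The work goes in short steps, Python scripts to look and compute and a shell command to move; the robot and the scene stay as the last step left them, time stands still between calls to the robot, and variables do not carry over. Pictures are saved under pics/ and viewed, and the job is handed in when it is done.

```bash
ls; mkdir -p pics
python3 - <<'E'
from bench import ctrl
import cv2,numpy as np
print(ctrl.get_obs()); print(ctrl.pinch_z)
for n in("scene","top"):
    im=ctrl.camera(n); cv2.imwrite(f"pics/{n}0.png",cv2.resize(im[:,:,::-1],None,fx=1.5,fy=1.5,interpolation=cv2.INTER_CUBIC))
    print(n,ctrl.camera_info(n))
E
```

```text
pics
{'time_s': 0.0, 'q': array([-1.46931299e+00,  1.81527230e-01,  1.60805142e+00,  2.60407987e-05,
        1.35379162e+00, -2.06329416e-01]), 'dq': array([ 0.00085872,  0.00193386,  0.00032035,  0.00097146, -0.00189007,
        0.00013178]), 'joint_efforts': array([ 6.49719295e-04, -4.44865787e+01, -3.51345670e+01, -2.63292577e-04,
        8.89660267e-03, -1.15713348e-05]), 'eef_pos': array([ 0.17416014, -0.54739309,  0.23037094]), 'eef_rot': array([ 0.10843901, -0.10835519,  0.69937579, -0.6981215 ]), 'wrist_force': array([-0.00287895,  0.2173341 ,  0.8820886 ]), 'torque': array([-0.00724908, -0.07895098, -0.0285972 ]), 'opening': 1.0022176336322204}
0.0187
scene {'fx': 467.357463009394, 'fy': 467.357463009394, 'cx': 257.66107766974216, 'cy': 187.77931123375208, 'origin': array([1.1759106 , 0.61504688, 1.40174435]), 'rotation': array([-0.10949785,  0.35742823,  0.890229  , -0.26028371])}
top {'fx': 420.61579625852977, 'fy': 420.61579625852977, 'cx': 253.00305466812955, 'cy': 187.61105277836018, 'origin': array([ 0.45192797, -0.00616244,  1.26739064]), 'rotation': array([-0.05245989,  0.71361374, -0.69715384,  0.0444962 ])}
```

View pics/scene0.png

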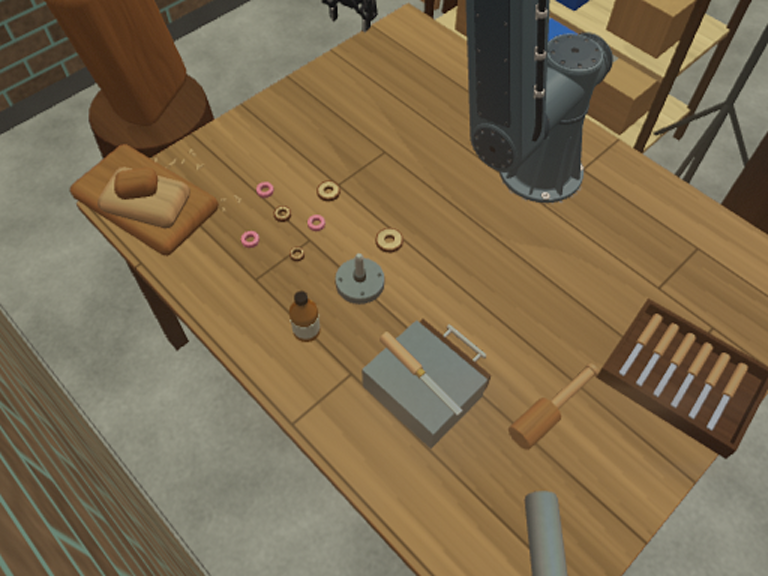

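View pics/top0.png

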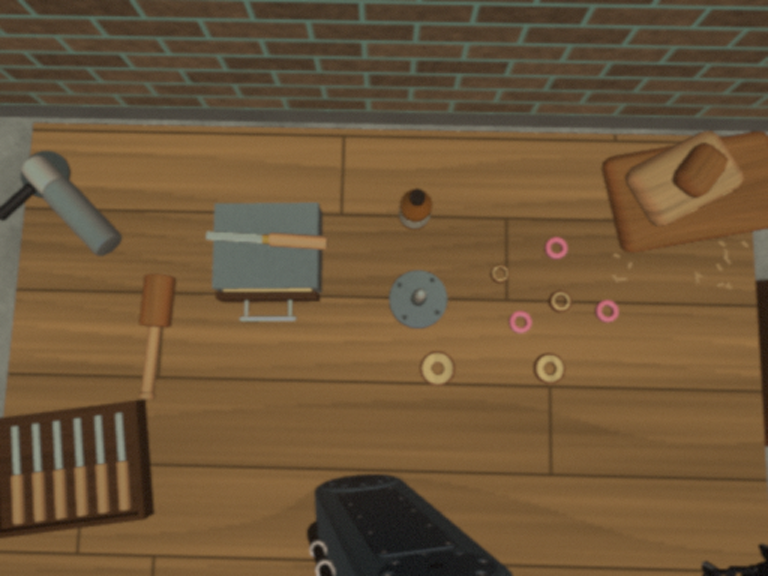

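```bash
cat > h.py <<'E'
from bench import ctrl
import cv2,numpy as np
from scipy.spatial.transform import Rotation as R
def cam(n):
    i=ctrl.camera_info(n);q=i["rotation"];return i,R.from_quat([q[1],q[2],q[3],q[0]]).as_matrix(),np.array(i["origin"])
def ray(n,u,v,z):
    i,M,o=cam(n);uv=np.stack([np.atleast_1d(u),np.atleast_1d(v)],-1).astype(float)
    d=np.c_[(uv[:,0]-i["cx"])/i["fx"],(uv[:,1]-i["cy"])/i["fy"],np.ones(len(uv))]@M.T
    return o+d*((z-o[2])/d[:,2])[:,None]
def proj(n,P):
    i,M,o=cam(n);c=(np.atleast_2d(P)-o)@M
    return np.c_[c[:,0]/c[:,2]*i["fx"]+i["cx"],c[:,1]/c[:,2]*i["fy"]+i["cy"]]
def save(im,name,box=None,s=1):
    if box: im=im[box[1]:box[3],box[0]:box[2]]
    cv2.imwrite(f"pics/{name}.png",cv2.resize(im[:,:,::-1],None,fx=s,fy=s,interpolation=cv2.INTER_CUBIC))
def outer(mask):
    c,_=cv2.findContours(mask.astype(np.uint8),cv2.RETR_EXTERNAL,cv2.CHAIN_APPROX_NONE)
    c=max(c,key=cv2.contourArea);return c[:,0,:].astype(float)
def disc(mask,n,z):
    c=outer(mask);m=np.zeros(mask.shape,np.uint8);cv2.fillPoly(m,[c.astype(int)],1)
    v,u=np.nonzero(m);P=ray(n,u,v,z);cen=P.mean(0)
    # area->diameter
    e=np.array([u.mean(),v.mean()]);a=ray(n,[e[0],e[0]+1,e[0]],[e[1],e[1],e[1]+1],z)
    pa=abs(np.cross(a[1]-a[0],a[2]-a[0])[2]);return cen,2*np.sqrt(len(u)*pa/np.pi),e
E
python3 - <<'E'
from h import *
for n in("top","scene"):
    im=ctrl.camera(n)
    for t in["wheel68","wheel60","wheel52","wheel44","wheel36","spindle","cab","mallet","oil","gouge"]:
        for r in ctrl.silhouettes(t,n):
            c,d,e=disc(r["mask"],n,.014)
            print(n,t,round(r["score"],2),"px",e.round(1),c.round(4)[:2],"d",round(d*1000,1))
    if n=="top": save(im,"t1",(260,140,430,270),4.6)
    else: save(im,"s1",(150,110,290,190),5)
E
```

```text
top wheel68 0.87 px [291.4 244.7] [ 0.4576 -0.1074] d 65.7
top wheel68 0.67 px [366.2 245.3] [ 0.461  -0.3274] d 61.1
top wheel68 0.54 px [373.1 200.6] [ 0.5939 -0.3497] d 45.0
top wheel68 0.48 px [404.4 206.6] [ 0.578  -0.4424] d 45.0
top wheel68 0.48 px [346.9 213.9] [ 0.5523 -0.2711] d 45.9
top wheel60 0.87 px [291.4 244.7] [ 0.4576 -0.1074] d 65.7
top wheel60 0.67 px [366.2 245.3] [ 0.461  -0.3274] d 61.1
top wheel60 0.54 px [373.1 200.6] [ 0.5939 -0.3497] d 45.0
top wheel60 0.48 px [404.4 206.6] [ 0.578  -0.4424] d 45.0
top wheel60 0.48 px [346.9 213.9] [ 0.5523 -0.2711] d 45.9
top wheel52 0.87 px [291.4 244.7] [ 0.4576 -0.1074] d 65.7
top wheel52 0.67 px [366.2 245.3] [ 0.461  -0.3274] d 61.1
top wheel52 0.54 px [373.1 200.6] [ 0.5939 -0.3497] d 45.0
top wheel52 0.48 px [404.4 206.6] [ 0.578  -0.4424] d 45.0
top wheel52 0.48 px [346.9 213.9] [ 0.5523 -0.2711] d 45.9
top wheel44 0.87 px [291.4 244.7] [ 0.4576 -0.1074] d 65.7
top wheel44 0.67 px [366.2 245.3] [ 0.461  -0.3274] d 61.1
top wheel44 0.54 px [373.1 200.6] [ 0.5939 -0.3497] d 45.0
top wheel44 0.48 px [404.4 206.6] [ 0.
[... 1886 characters left out ...]
36 0.79 px [259.1 159.7] [ 0.458  -0.1057] d 69.8
scene wheel36 0.56 px [176.3 126. ] [ 0.5774 -0.441 ] d 50.2
scene wheel36 0.53 px [202.3 211.2] [ 0.7498 -0.0829] d 92.2
scene wheel36 0.44 px [188.2 141.9] [ 0.5939 -0.3491] d 41.9
scene wheel36 0.39 px [210.3 148.1] [ 0.5526 -0.2697] d 48.6
scene spindle 0.94 px [239.  186.2] [ 0.5898 -0.0713] d 127.1
scene spindle 0.39 px [197.6 169.2] [ 0.649  -0.2284] d 36.9
scene cab 0.88 px [283.8 253.8] [0.6607 0.2196] d 233.7
scene mallet 0.7 px [364.  274.1] [0.5271 0.4451] d 118.4
scene oil 0.91 px [202.6 212. ] [ 0.751 -0.08 ] d 96.2
scene gouge 0.8 px [277.9 246.3] [0.6566 0.1874] d 88.9
scene gouge 0.42 px [259.2 159.7] [ 0.4575 -0.1053] d 70.4
```

View pics/t1.png

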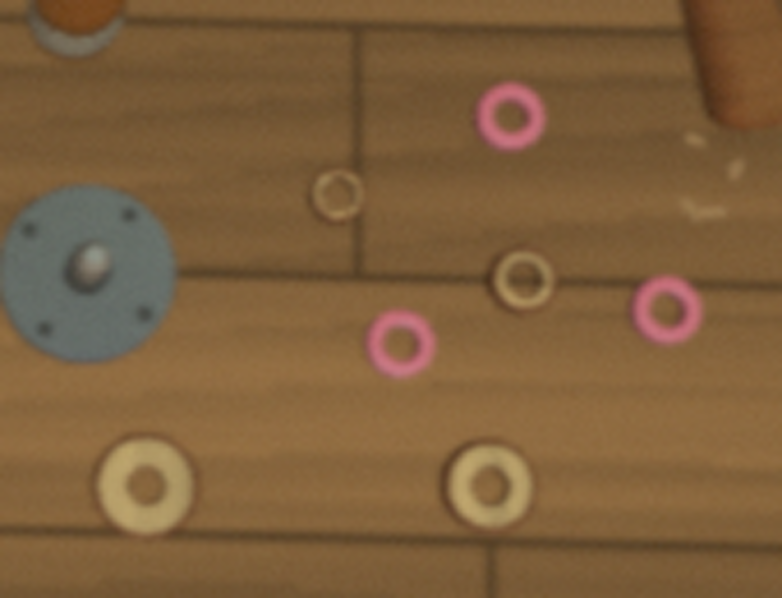

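View pics/s1.png

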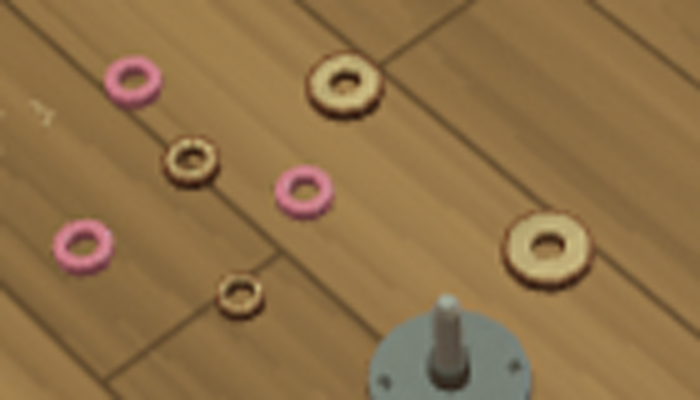

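```bash
cat >> h.py <<'E'
from scipy.optimize import minimize
def render(n,x,y,prof,shape=(384,512)):
    a=np.linspace(0,2*np.pi,60);S=4;m=np.zeros((shape[0]*S,shape[1]*S),np.uint8)
    for (z0,r0,z1,r1) in prof:
        P=np.r_[np.c_[x+r0*np.cos(a),y+r0*np.sin(a),0*a+z0],np.c_[x+r1*np.cos(a),y+r1*np.sin(a),0*a+z1]]
        p=((proj(n,P)+.5)*S-.5).astype(np.float32);hl=cv2.convexHull(p)
        cv2.fillConvexPoly(m,np.round(hl*16).astype(np.int32),255,cv2.LINE_8,4)
    return cv2.resize(m,(shape[1],shape[0]),interpolation=cv2.INTER_AREA)/255.
def fit(n,mask,prof,x0):
    g=lambda m:cv2.GaussianBlur(m.astype(np.float32),(0,0),1.2);T=g(mask)
    f=lambda p:((g(render(n,p[0],p[1],prof))-T)**2).sum()
    r=minimize(f,x0,method="Nelder-Mead",options=dict(initial_simplex=np.array(x0)+[[-.004,-.003],[.004,-.003],[0,.005]],xatol=1e-4,fatol=1e-3))
    return r.x,r.fun
def filled(mask):
    m=np.zeros(mask.shape,np.uint8);cv2.fillPoly(m,[outer(mask).astype(int)],1);return m
def state():
    o=ctrl.get_obs();q=o["eef_rot"];M=R.from_quat([q[1],q[2],q[3],q[0]]).as_matrix()
    print("t",round(o["time_s"],2),"pos",np.round(o["eef_pos"],4),"y",M[:,1].round(3),"z",M[:,2].round(3),"F",np.round(o["wrist_force"],1),"open",round(o["opening"],3),"q6",o["q"].round(2))
SP=[(0,.058,.028,.058),(.028,.015,.05,.015),(.05,.01,.11,.01),(.11,.01,.118,.006)]
E
python3 - <<'E'
from h import *
state()
for n in("top","scene"):
    im=ctrl.camera(n)
    m=ctrl.silhouettes("spindle",n)[0]["mask"]
    print(n,"spindle",fit(n,m,SP,(.588,-.07)))
    for t in ("cab_drawer0_handle","cab_drawer0"):
      for r in ctrl.silhouettes(t,n):
        b=r["bbox"];print(t,r["score"],b,r["mask"].sum(),disc(r["mask"],n,.047)[0])
    rs=ctrl.silhouettes("wheel68",n)
    for r in rs:
        c,d,e=disc(r["mask"],n,.014)
        for D in(68,60,44,36):
            if abs(d*1000-D)<8: x,f=fit(n,filled(r["mask"]),[(0,D/2000,.014,D/2000)],c[:2]);print(n,e.round(),D,x.round(4),round(f,1))
    print(proj(n,[[.55,.2,.047]]))
    save(im,n+"h",(135,120,300,230) if n=="top" else (215,180,340,300),4.6)
E
```

```text
t 1.2 pos [ 0.1742 -0.548   0.2313] y [-0. -0. -1.] z [ 0.303 -0.953  0.   ] F [ 0.7 -0.3 -0.5] open 1.001 q6 [-1.47  0.18  1.61 -0.    1.35 -0.21]
top spindle (array([ 0.59106426, -0.06677314]), np.float64(9.839818954467773))
cab_drawer0_handle 0.75 [141.7, 194.4, 216.6, 217.1] 786 [0.57571757 0.22617367 0.047     ]
cab_drawer0 0.69 [146.3, 193.5, 213.1, 212.1] 601 [0.58939825 0.2188925  0.047     ]
cab_drawer0 0.26 [140.7, 133.3, 219.2, 217.1] 4492 [0.62366782 0.2322959  0.047     ]
top [371. 165.] 44 [ 0.7027 -0.3462] 3.9
top [371. 165.] 36 [ 0.7029 -0.3465] 5.2
top [374. 201.] 44 [ 0.5949 -0.3533] 3.7
top [374. 201.] 36 [ 0.595  -0.3534] 6.1
top [291. 245.] 68 [ 0.4565 -0.1079] 9.7
top [291. 245.] 60 [ 0.4563 -0.1079] 7.5
top [405. 207.] 44 [ 0.5783 -0.4449] 15.0
top [405. 207.] 36 [ 0.5777 -0.4453] 0.4
top [347. 214.] 44 [ 0.5523 -0.2725] 0.7
top [366. 245.] 68 [ 0.4615 -0.3287] 32.9
top [366. 245.] 60 [ 0.4615 -0.3289] 1.4
[[187.07980769 210.04700416]]
scene spindle (array([ 0.58846858, -0.06988485]), np.float64(8.913053512573242))
cab_drawer0_handle 0.69 [281.1, 211.7, 329.6, 254.7] 465 [0.56011768 0.23040516 0.047     ]
cab_drawer0 0.84 [282.3, 213.8, 324.2, 252.8] 416 [0.56256571 0.21739853 0.047     ]
scene [218. 127.] 68 [ 0.4593 -0.3337] 9.5
scene [167. 159.] 36 [ 0.6968 -0.3468] 17.6
scene [259. 160.] 68 [ 0.455  -0.1093] 6.6
scene [176. 126.] 44 [ 0.5755 -0.4475] 0.2
scene [187. 143.] 44 [ 0.5946 -0.354 ] 0.8
[[303.61798656 223.79862025]]
```

View pics/toph.png

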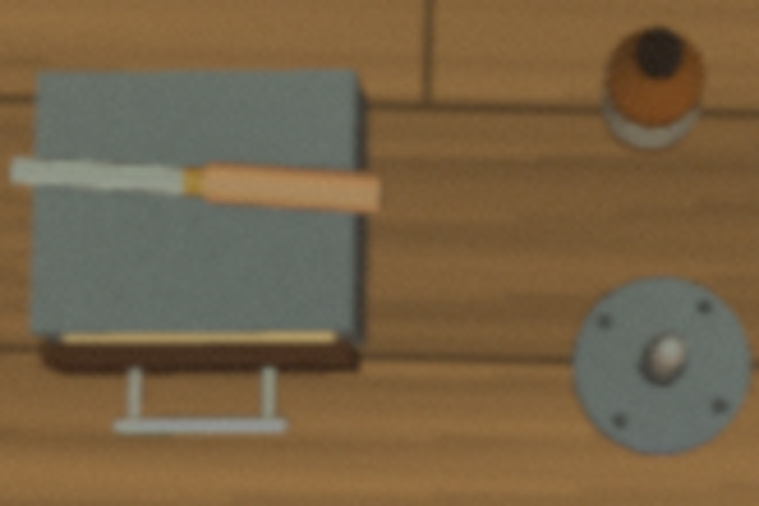

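View pics/sceneh.png

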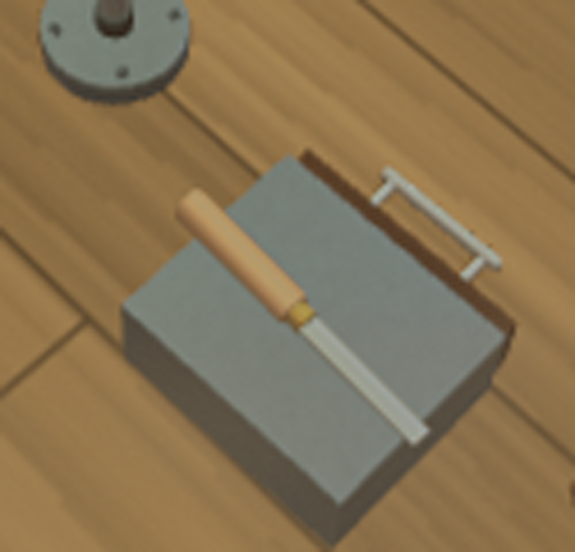

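Run:
```python
from h import *
print(ray("top",[178.5,160,197.4],[212.6,212.6,212.8],.049))
print(ray("scene",[310.9,298.7,323.3],[227.4,217.6,237.4],.049))
# cab top corners (z .085): crop -> px
c=np.array([[38,73],[357,70],[350,333],[32,335]])/4.6+[135,120]; print(ray("top",c[:,0],c[:,1],.085))
g=np.array([[10,172],[380,192]])/4.6+[135,120]; print(ray("top",g[:,0],g[:,1],.105))
```

```text
[[0.54183284 0.224285   0.049     ]
 [0.54058086 0.27813982 0.049     ]
 [0.54252965 0.16928855 0.049     ]]
[[0.54344214 0.22617704 0.049     ]
 [0.54569642 0.17346509 0.049     ]
 [0.54131407 0.27850712 0.049     ]]
[[0.75899503 0.33036535 0.085     ]
 [0.76523642 0.12955395 0.085     ]
 [0.59866983 0.12768464 0.085     ]
 [0.5929495  0.32414321 0.085     ]]
[[0.6910459  0.3381788  0.105     ]
 [0.68356091 0.11031597 0.105     ]]
```

```bash
python3 -m pendant '[0.023,0.0483,0,0,0,4.6,0.028,0.023,0.0483,0,0,0,4.6,0.028,0.023,0.0483,0,0,0,4.6,0.028,0.023,0.0483,0,0,0,4.6,0.028,0.023,0.0483,0,0,0,4.6,0.028,0.023,0.0483,0,0,0,4.6,0.028,0.023,0.0483,0,0,0,4.6,0.028,0.023,0.0483,0,0,0,4.6,0.028,0.023,0.0483,0,0,0,4.6,0.028,0.023,0.0483,0,0,0,4.6,0.028,0.023,0.0483,0,0,0,4.6,0.028,0.023,0.0483,0,0,0,4.6,0.028]'; python3 -m pendant '[0.023,0.0483,0,0,0,4.6,0.028,0.023,0.0483,0,0,0,4.6,0.028,0.023,0.0483,0,0,0,4.6,0.028,0.023,0.0483,0,0,0,4.6,0.028,0,0,0,0,0,0,0.028,0,0,0,0,0,0,0.028]'; python3 -c "from h import *;state()"
```

```text
time_s: 3.2
eef_pos: [0.4509, 0.0334, 0.2317]
eef_rot: [-0.421, 0.42, -0.568, 0.569]
wrist_force: [1.3, -1.0, 0.2]
opening: 0.326
time_s: 3.95
eef_pos: [0.5419, 0.2247, 0.2308]
eef_rot: [-0.505, 0.506, -0.495, 0.494]
wrist_force: [-0.2, -0.3, -0.1]
opening: 0.331
t 3.95 pos [0.5419 0.2247 0.2308] y [-0.001 -0.001 -1.   ] z [ 1.     0.022 -0.001] F [-0.2 -0.3 -0.1] open 0.331 q6 [ 0.19  0.21  1.58 -0.    1.36  0.17]
```

```bash
python3 -m pendant '[0,0,-0.045,0,0,0,0.028,0,0,-0.045,0,0,0,0.028,0,0,-0.045,0,0,0,0.028,0,0,-0.025,0,0,0,0.028,0,0,0,0,0,0,0.028]'
python3 - <<'E'
from h import *
state(); im=ctrl.camera("scene"); save(im,"s2",(240,140,380,270),4.6)
E
```

```text
time_s: 4.58
eef_pos: [0.5403, 0.2232, 0.0695]
eef_rot: [-0.503, 0.506, -0.496, 0.494]
wrist_force: [-1.0, 0.5, 0.7]
opening: 0.33
t 4.58 pos [0.5403 0.2232 0.0695] y [-0.005 -0.001 -1.   ] z [ 1.     0.02  -0.005] F [-1.   0.5  0.7] open 0.33 q6 [ 0.19  0.4   1.69 -0.    1.06  0.17]
```

View pics/s2.png

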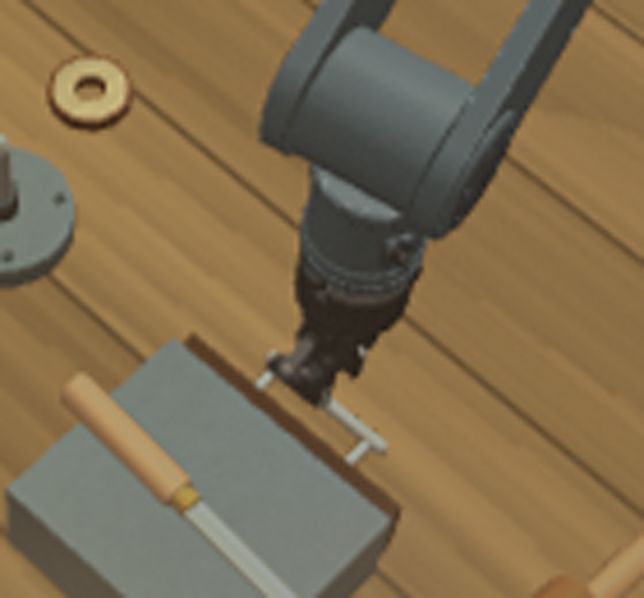

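The scene crop shows the fingers straddling the bar, at about (310,380) in the crop. I'll go down, close and pull.

```bash
python3 -m pendant '[0.002,0.001,-0.018,0,0,0,0.028,0,0,-0.018,0,0,0,0.028,0,0,0,0,0,0,0.028,0,0,0,0,0,0,0,0,0,0,0,0,0,0,0,0,0,0,0,0,0,0,0,0,0,0,0,0]'; python3 -m pendant '[-0.01,0,0,0,0,0,0,-0.015,-0.0005,0,0,0,0,0,-0.015,-0.0005,0,0,0,0,0,-0.015,-0.0005,0,0,0,0,0,-0.015,-0.0005,0,0,0,0,0,-0.015,-0.0005,0,0,0,0,0,-0.015,-0.0005,0,0,0,0,0]'
```

```text
time_s: 5.5
eef_pos: [0.5443, 0.2259, 0.0354]
eef_rot: [0.505, -0.505, 0.495, -0.495]
wrist_force: [0.6, 0.6, -3.6]
opening: 0.099
time_s: 6.38
eef_pos: [0.4432, 0.2229, 0.0353]
eef_rot: [0.505, -0.505, 0.495, -0.495]
wrist_force: [0.8, -1.0, -3.5]
opening: 0.096
```

```bash
python3 -m pendant '[-0.01,0,0,0,0,0,0,-0.004,0,0,0,0,0,0,-0.003,0,0,0,0,0,0,-0.002,0,0,0,0,0,0,0,0,0,0,0,0,0]'
python3 - <<'E'
from h import *
state(); im=ctrl.camera("scene"); save(im,"s3",(240,140,380,270),4.6)
E
```

```text
time_s: 7.0
eef_pos: [0.4298, 0.2225, 0.0355]
eef_rot: [0.508, -0.503, 0.493, -0.497]
wrist_force: [17.0, -3.2, -20.2]
opening: 0.099
t 7.0 pos [0.4298 0.2225 0.0355] y [ 0.009  0.001 -1.   ] z [1.    0.021 0.009] F [ 17.   -3.2 -20.2] open 0.099 q6 [ 0.23  0.26  1.97 -0.    0.9   0.21]
```

View pics/s3.png

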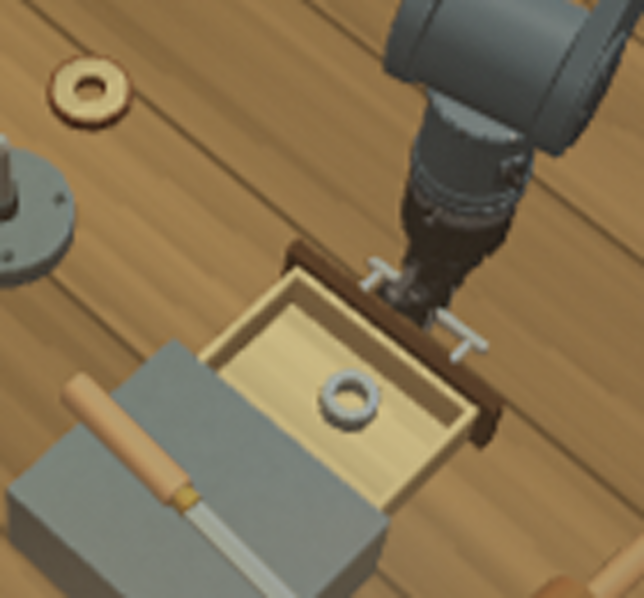

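```bash
python3 -m pendant '[-0.002,0,0,0,0,0,0,0,0,0,0,0,0,0,0.003,0,0,0,0,0,0.028,0,0,0,0,0,0,0.028,0,0,0,0,0,0,0.028,0,0,0,0,0,0,0.028,0,0,0.03,0,0,0,0.028,0,0,0.04,0,0,0,0.028,0,0,0.05,0,0,0,0.028,0,0,0.05,0,0,0,0.05,0,0,0,0,0,0,0.085]'
python3 - <<'E'
from h import *
state()
for n in ("top","scene"):
    im=ctrl.camera(n); save(im,n+"4",None,1.5)
E
```

```text
time_s: 8.43
eef_pos: [0.4289, 0.2237, 0.21]
eef_rot: [0.508, -0.503, 0.493, -0.496]
wrist_force: [0.4, -0.5, -0.3]
opening: 0.745
t 8.43 pos [0.4289 0.2237 0.21  ] y [ 0.009  0.002 -1.   ] z [1.    0.022 0.009] F [ 0.4 -0.5 -0.3] open 0.745 q6 [ 0.23 -0.01  1.86  0.    1.29  0.21]
```

View pics/top4.png

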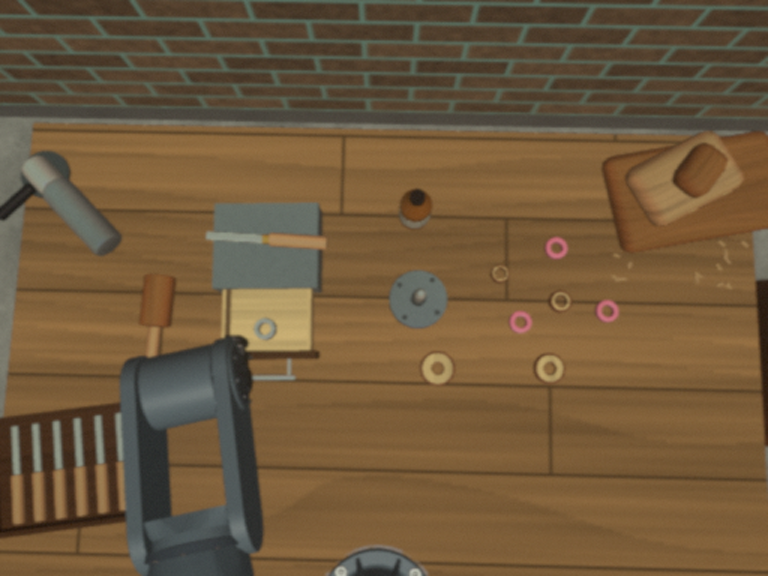

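View pics/scene4.png

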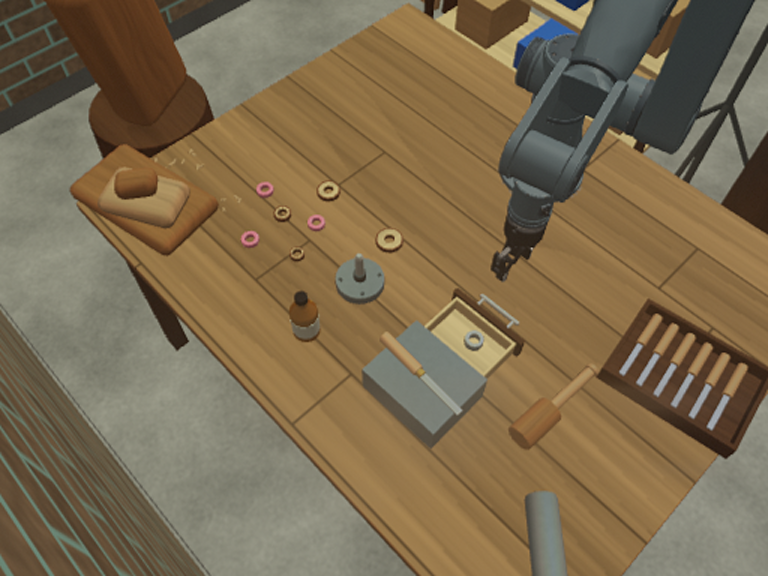

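Run:
```python
from h import *
print(ray("scene",[332,],[206.7],.049),ray("top",[190],[251.8],.049))
im=ctrl.camera("scene"); save(im,"s5",(295,185,365,235),8)
im=ctrl.camera("top"); save(im,"t5",(135,185,225,260),8)
```

```text
[[0.43410223 0.22196472 0.049     ]] [[0.43012499 0.18581813 0.049     ]]
```

View pics/s5.png

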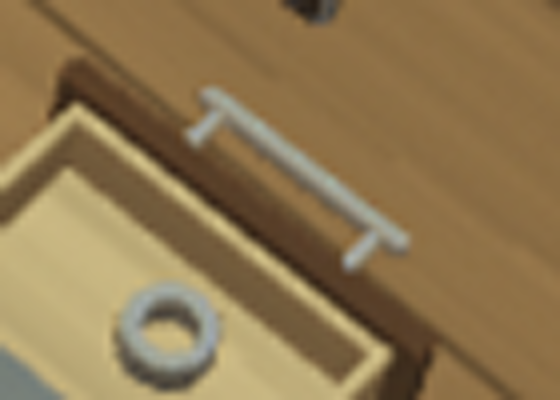

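View pics/t5.png

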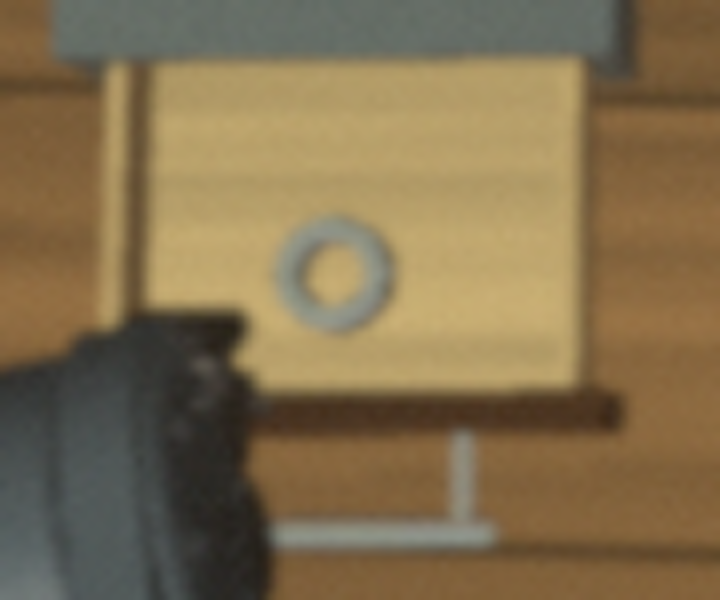

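```bash
python3 -m pendant '[0,0,0,0,0,0,0.028,0,0,-0.03,0,0,0,0.028,0,0,-0.04,0,0,0,0.028,0,0,-0.04,0,0,0,0.028,0,0,-0.04,0,0,0,0.028,0,0,-0.023,0,0,0,0.028,0,0,0,0,0,0,0.028]';  python3 -m pendant '[-0.006,0,0,0,0,0,0.028,-0.004,0,0,0,0,0,0.028,-0.003,0,0,0,0,0,0.028,-0.002,0,0,0,0,0,0.028,0,0,0,0,0,0,0.028]'
```

```text
time_s: 9.5
eef_pos: [0.424, 0.2222, 0.0299]
eef_rot: [-0.504, 0.507, -0.496, 0.494]
wrist_force: [-0.3, 0.3, -0.5]
opening: 0.328
time_s: 10.12
eef_pos: [0.4208, 0.2236, 0.0359]
eef_rot: [0.511, -0.499, 0.49, -0.499]
wrist_force: [26.5, -0.4, -17.6]
opening: 0.329
```

```bash
python3 -m pendant '[0.004,0,0,0,0,0,0.028,0.005,0,0,0,0,0,0.028,0.003,0,0,0,0,0,0.028,0,0,0.03,0,0,0,0.028,0,0,0.04,0,0,0,0.028,0,0,0.05,0,0,0,0.028,0,0,0.05,0,0,0,0.05,0,0,0,0,0,0,0.085]'
python3 - <<'E'
from h import *
im=ctrl.camera("scene"); save(im,"s6",(295,185,365,235),8)
im=ctrl.camera("top"); save(im,"t6",(135,185,225,260),8)
E
```

```text
time_s: 11.12
eef_pos: [0.4254, 0.2236, 0.2068]
eef_rot: [0.508, -0.503, 0.493, -0.496]
wrist_force: [0.1, -0.1, 0.1]
opening: 0.743
```

View pics/s6.png

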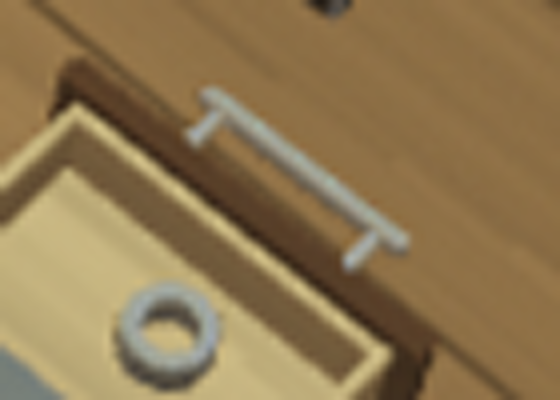

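View pics/t6.png

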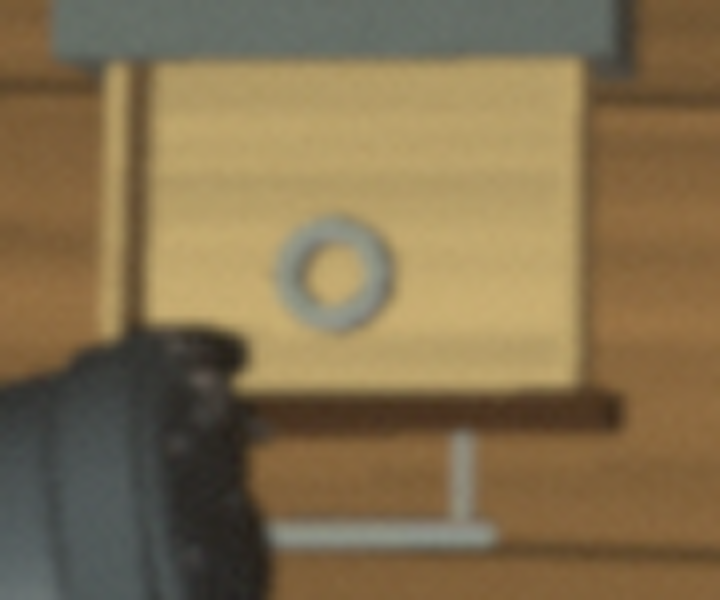

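```bash
python3 -m pendant '[0.0044,-0.0475,0,-0.1,0.5,0,0.085,0.0044,-0.0475,0,0,0,0,0.085,0.0044,-0.0475,0,0,0,0,0.085,0.0044,-0.0475,0,0,0,0,0.085,0.0044,-0.0475,0,0,0,0,0.085,0.0044,-0.0475,0,0,0,0,0.085,0.0044,-0.0475,0,0,0,0,0.085,0,0,-0.05,0,0,0,0.085,0,0,-0.05,0,0,0,0.085,0,0,-0.05,0,0,0,0.085,0,0,0,0,0,0,0.085]'
python3 - <<'E'
from h import *
state()
im=ctrl.camera("scene"); save(im,"s7",(180,80,320,210),4.6)
im=ctrl.camera("top"); save(im,"t7",(220,180,390,290),4.6)
E
```

```text
time_s: 12.6
eef_pos: [0.4489, -0.1071, 0.0474]
eef_rot: [-0.501, 0.509, -0.501, 0.488]
wrist_force: [-0.3, 0.1, 0.9]
opening: 0.998
t 12.6 pos [ 0.4489 -0.1071  0.0474] y [-0.02   0.004 -1.   ] z [ 1.     0.021 -0.02 ] F [-0.3  0.1  0.9] open 0.998 q6 [-0.49  0.21  2.   -0.01  0.95 -0.51]
```

View pics/s7.png

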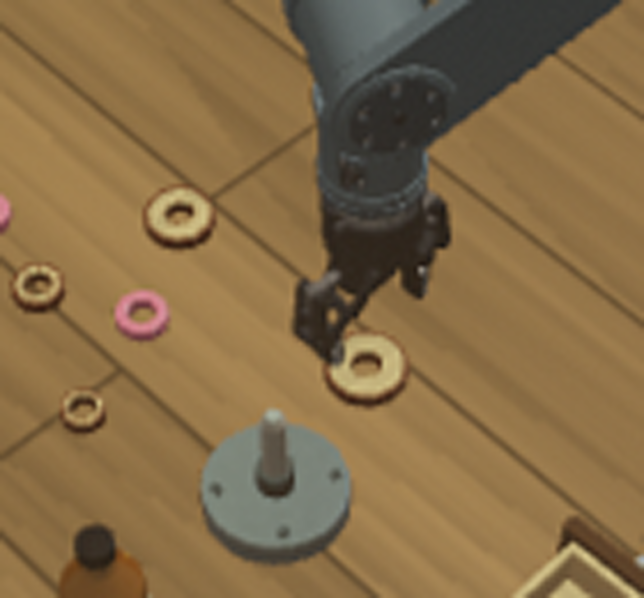

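View pics/t7.png

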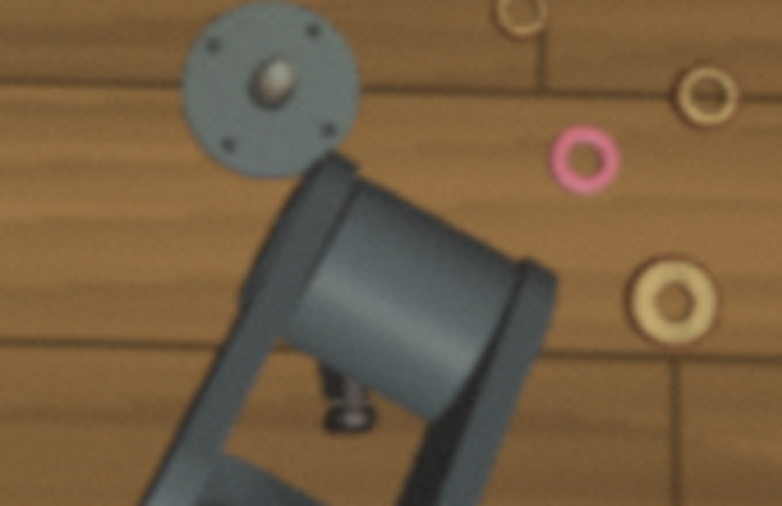

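```bash
python3 -m pendant '[0,0,0,0,0,0,0.085,0,0,0,0,0,0,0.085]'; python3 -c "from h import *;state()"
```

```text
time_s: 12.95
eef_pos: [0.4554, -0.1103, 0.0542]
eef_rot: [-0.503, 0.508, -0.495, 0.494]
wrist_force: [0.7, -0.4, 0.9]
opening: 0.992
t 12.95 pos [ 0.4554 -0.1103  0.0542] y [-0.006 -0.003 -1.   ] z [ 1.     0.022 -0.006] F [ 0.7 -0.4  0.9] open 0.992 q6 [-0.49  0.2   1.99 -0.01  0.95 -0.51]
```

```bash
python3 -m pendant '[0.0005,0.0015,-0.02,0,-0.3,0,0.085,0,0,-0.02,0,0,0,0.085,0,0,-0.008,0,0,0,0.085,0,0,-0.006,0,0,0,0.085,0,0,0,0,0,0,0.085,0,0,0,0,0,0,0.085]'
python3 - <<'E'
from h import *
state()
im=ctrl.camera("scene"); save(im,"s8",(220,120,300,190),8)
E
```

```text
time_s: 13.7
eef_pos: [0.455, -0.1084, -0.0011]
eef_rot: [-0.504, 0.507, -0.495, 0.494]
wrist_force: [1.0, -0.7, -0.3]
opening: 0.998
t 13.7 pos [ 0.455  -0.1084 -0.0011] y [-0.003 -0.002 -1.   ] z [ 1.     0.022 -0.003] F [ 1.  -0.7 -0.3] open 0.998 q6 [-0.49  0.31  2.01 -0.    0.82 -0.5 ]
```

View pics/s8.png

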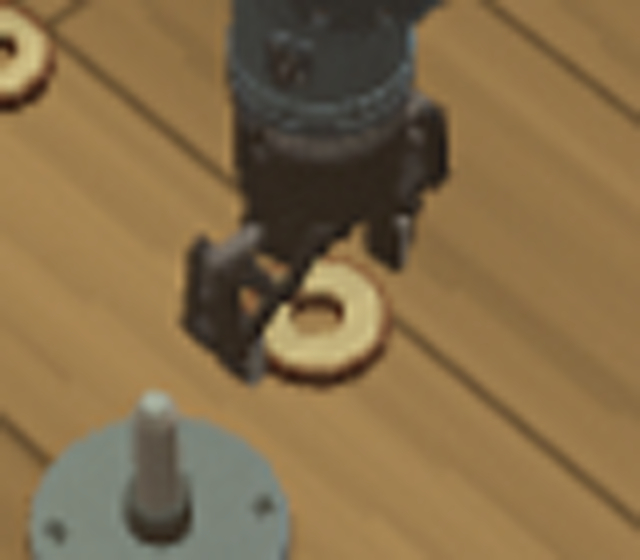

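```bash
python3 -m pendant '[0,0,0,0,0,0,0.05,0,0,0,0,0,0,0.05,0,0,0,0,0,0,0.05,0,0,0,0,0,0,0.05]'
python3 - <<'E'
from h import *
state()
im=ctrl.camera("scene"); save(im,"s9",(220,120,300,190),8)
E
```

```text
time_s: 14.25
eef_pos: [0.4549, -0.1084, -0.0002]
eef_rot: [-0.504, 0.507, -0.495, 0.494]
wrist_force: [-5.4, 2.7, 16.9]
opening: 0.766
t 14.25 pos [ 4.549e-01 -1.084e-01 -2.000e-04] y [-0.003 -0.002 -1.   ] z [ 1.     0.022 -0.003] F [-5.4  2.7 16.9] open 0.766 q6 [-0.49  0.31  2.01 -0.    0.83 -0.5 ]
```

View pics/s9.png

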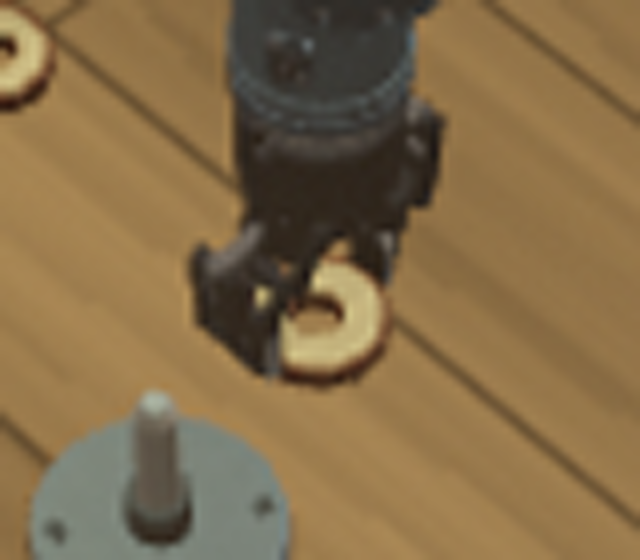

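```bash
python3 -m pendant '[0,0,0.005,0,0,0,0.05,0,0,0.015,0,0,0,0.05,0,0,0.03,0,0,0,0.05,0,0,0.04,0,0,0,0.05,0,0,0.04,0,0,0,0.05,0,0,0.01,0,0,0,0.05,0,0,0,0,0,0,0.05,0,0,0,0,0,0,0.05]'
python3 - <<'E'
from h import *
state()
im=ctrl.camera("scene"); save(im,"s10",(200,80,320,190),6)
im=ctrl.camera("top"); save(im,"t10",(240,160,340,270),5)
E
```

```text
time_s: 15.3
eef_pos: [0.4535, -0.1077, 0.1368]
eef_rot: [-0.504, 0.507, -0.496, 0.493]
wrist_force: [-0.4, -0.1, -0.6]
opening: 0.763
t 15.3 pos [ 0.4535 -0.1077  0.1368] y [-0.006 -0.    -1.   ] z [ 1.     0.022 -0.006] F [-0.4 -0.1 -0.6] open 0.763 q6 [-0.49  0.05  1.96 -0.    1.14 -0.51]
```

View pics/s10.png

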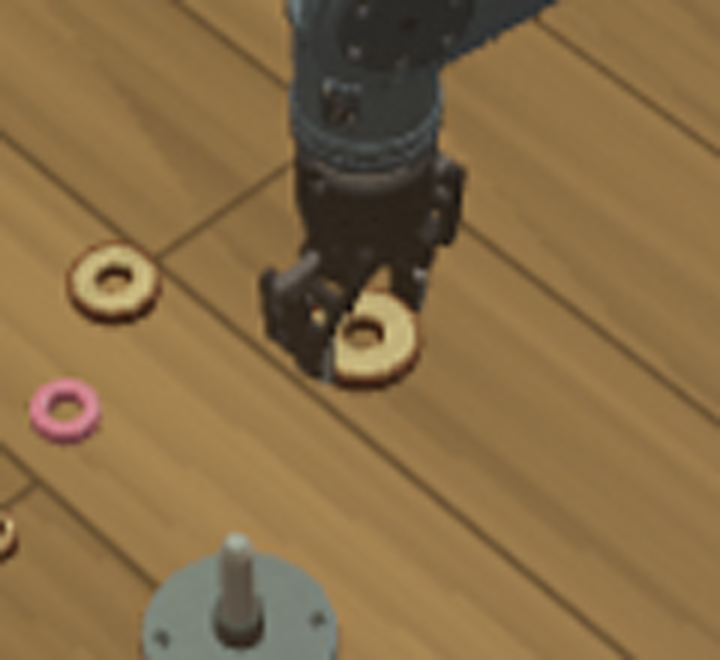

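View pics/t10.png

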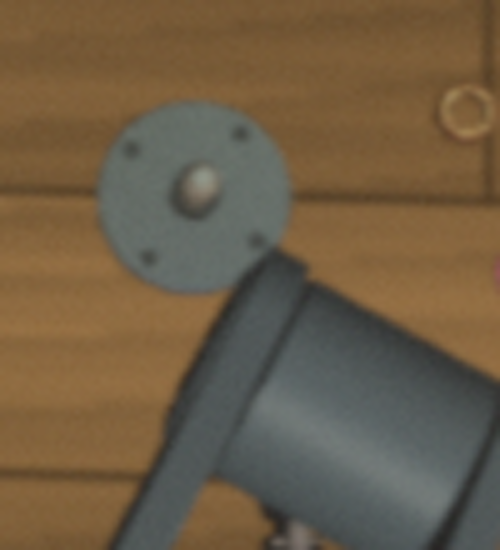

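Run:
```python
from h import *
print(ray("scene",260.7,135.2,.151), ray("scene",239.3,170.2,.118), ray("top",240+200/5,160+182/5,.118))
```

```text
[[ 0.45245965 -0.10561982  0.151     ]] [[ 0.58995872 -0.06601442  0.118     ]] [[ 0.58779223 -0.06606065  0.118     ]]
```

```bash
python3 -m pendant '[0,0,0.012,0,-0.3,0,0.05,0.022,0.0065,0,0,0,0,0.05,0.03,0.009,0,0,0,0,0.05,0.03,0.009,0,0,0,0,0.05,0.03,0.0085,0,0,0,0,0.05,0.02,0.006,0,0,0,0,0.05,0.005,0.001,0,0,0,0,0.05,0,0,0,0,0,0,0.05,0,0,0,0,0,0,0.05]'
python3 - <<'E'
from h import *
state()
im=ctrl.camera("scene"); save(im,"s11",(190,110,290,210),6)
im=ctrl.camera("top"); save(im,"t11",(240,140,340,240),5)
E
```

```text
time_s: 16.52
eef_pos: [0.5908, -0.0684, 0.1503]
eef_rot: [-0.505, 0.505, -0.494, 0.495]
wrist_force: [-0.3, 0.1, -1.5]
opening: 0.768
t 16.52 pos [ 0.5908 -0.0684  0.1503] y [ 0.001 -0.002 -1.   ] z [1.    0.021 0.001] F [-0.3  0.1 -1.5] open 0.768 q6 [-0.31  0.31  1.63 -0.    1.21 -0.33]
```

View pics/s11.png

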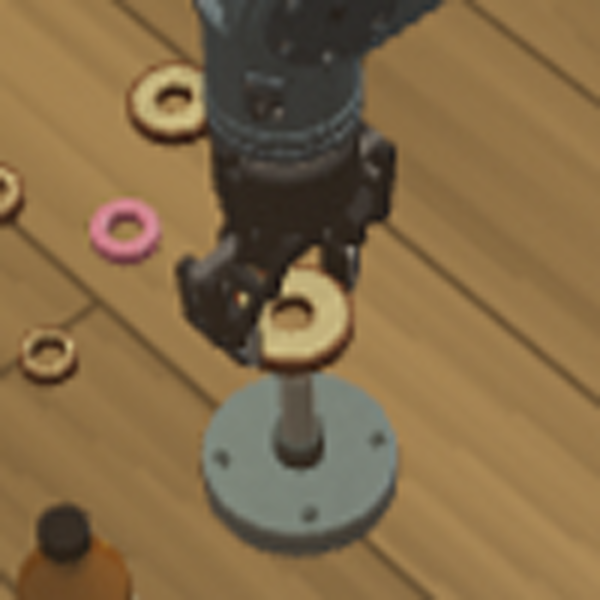

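View pics/t11.png

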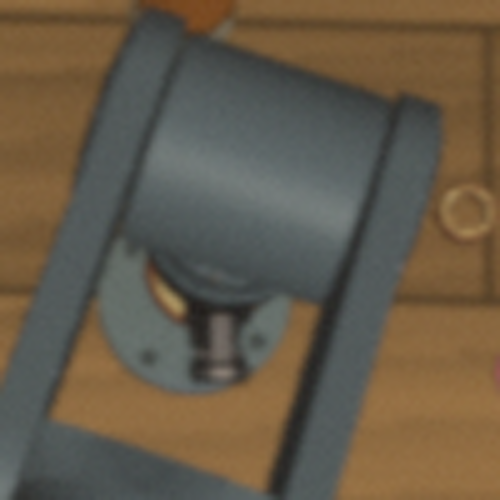

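Run:
```python
from h import *
print(ray("scene",238.7,162.2,.1645), proj("scene",[[.59,-.066,.1645],[.5885,-.0699,.1645]]))
```

```text
[[ 0.59102126 -0.06609466  0.1645    ]] [[238.94992588 162.04229664]
 [238.47863204 161.0846815 ]]
```

```bash
python3 -m pendant '[-0.0005,0,-0.02,0,0,0,0.05,0,0,-0.015,0,0,0,0.05,0,0,-0.01,0,0,0,0.05,0,0,0,0,0,0,0.05]'; python3 -c "from h import *;state()"
```

```text
time_s: 17.12
eef_pos: [0.5903, -0.068, 0.1043]
eef_rot: [-0.505, 0.506, -0.494, 0.495]
wrist_force: [-0.2, 0.4, -0.8]
opening: 0.764
t 17.12 pos [ 0.5903 -0.068   0.1043] y [-0.    -0.001 -1.   ] z [ 1.     0.021 -0.   ] F [-0.2  0.4 -0.8] open 0.764 q6 [-0.31  0.36  1.66 -0.    1.12 -0.33]
```

```bash
python3 -m pendant '[0,0,-0.015,0,0,0,0.05,0,0,-0.015,0,0,0,0.05,0,0,-0.015,0,0,0,0.05,0,0,-0.004,0,0,0,0.05,0,0,0,0,0,0,0.05,0,0,0,0,0,0,0.05]'
python3 - <<'E'
from h import *
state()
im=ctrl.camera("scene"); save(im,"s12",(190,110,290,210),6)
E
```

```text
time_s: 17.88
eef_pos: [0.5915, -0.0683, 0.0568]
eef_rot: [0.506, -0.505, 0.493, -0.496]
wrist_force: [0.2, -1.1, -0.5]
opening: 0.763
t 17.88 pos [ 0.5915 -0.0683  0.0568] y [ 0.003 -0.002 -1.   ] z [1.    0.022 0.003] F [ 0.2 -1.1 -0.5] open 0.763 q6 [-0.31  0.43  1.67 -0.    1.03 -0.33]
```

View pics/s12.png

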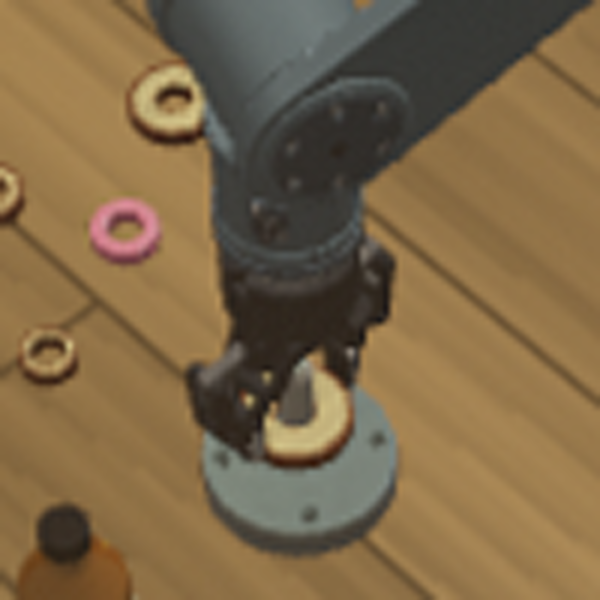

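```bash
python3 -m pendant '[0,0,-0.003,0,0,0,0.05,0,0,-0.0015,0,0,0,0.05,0,0,0,0,0,0,0.05,0,0,0,0,0,0,0.08,0,0,0,0,0,0,0.085,0,0,0,0,0,0,0.085]'
python3 - <<'E'
from h import *
state()
im=ctrl.camera("scene"); save(im,"s13",(190,110,290,210),6)
E
```

```text
time_s: 18.68
eef_pos: [0.5912, -0.0682, 0.052]
eef_rot: [0.505, -0.505, 0.494, -0.496]
wrist_force: [-0.7, 1.0, 0.3]
opening: 0.994
t 18.68 pos [ 0.5912 -0.0682  0.052 ] y [ 0.002 -0.002 -1.   ] z [1.    0.022 0.002] F [-0.7  1.   0.3] open 0.994 q6 [-0.31  0.44  1.67 -0.    1.02 -0.33]
```

View pics/s13.png

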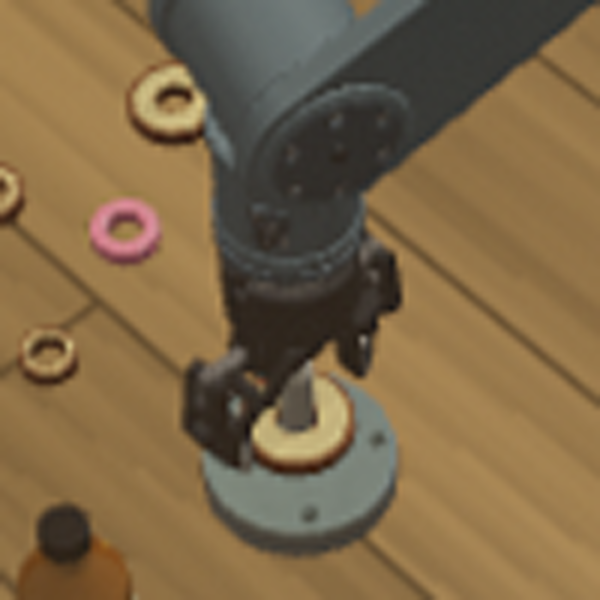

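```bash
python3 -m pendant '[0,0,0.02,0,0,0,0.085,0,0,0.04,0,0,0,0.085,0,0,0.045,0,0,0,0.085,0,0,0.045,0,0,0,0.085,-0.02,-0.042,0,0,0,0,0.085,-0.0225,-0.044,0,0,0,0,0.085,-0.0225,-0.044,0,0,0,0,0.085,-0.0225,-0.044,0,0,0,0,0.085,-0.0225,-0.044,0,0,0,0,0.085,-0.02,-0.043,0,0,0,0,0.085,0,0,0,0,0,0,0.085,0,0,0,0,0,0,0.085]'
python3 - <<'E'
from h import *
state()
for n in("top","scene"):
    im=ctrl.camera(n)
    for r in ctrl.silhouettes("wheel60",n):
        c,d,e=disc(r["mask"],n,.014); print(n,round(r["score"],2),e.round(1),c.round(4),round(d,4), fit(n,filled(r["mask"]),[(0,.03,.014,.03)],c[:2])[0].round(4) if .055<d<.065 else "")
    save(im,n+"14",(180,90,310,210) if n=="scene" else (240,150,420,280),5 if n=="scene" else 4)
E
```

```text
time_s: 20.23
eef_pos: [0.4612, -0.329, 0.2027]
eef_rot: [0.505, -0.505, 0.494, -0.496]
wrist_force: [-0.7, 0.0, 0.2]
opening: 0.992
t 20.23 pos [ 0.4612 -0.329   0.2027] y [ 0.003 -0.002 -1.   ] z [1.    0.021 0.003] F [-0.7  0.   0.2] open 0.992 q6 [-0.83  0.19  1.66  0.    1.29 -0.85]
top 0.87 [280.  196.7] [ 0.5993 -0.0716  0.014 ] 0.0695 
top 0.81 [366.4 245.1] [ 0.4617 -0.328   0.014 ] 0.0579 [ 0.462  -0.3297]
top 0.67 [177.1 218.4] [0.5271 0.2342 0.014 ] 0.0412 
top 0.51 [333.2 182.4] [ 0.6462 -0.2307  0.014 ] 0.0373 
top 0.45 [373.2 200.5] [ 0.5941 -0.3499  0.014 ] 0.0443 
scene 0.61 [218.3 126.6] [ 0.4622 -0.3275  0.014 ] 0.062 [ 0.4588 -0.3324]
scene 0.61 [197.6 168.7] [ 0.6476 -0.23    0.014 ] 0.0332 
scene 0.57 [238.8 181.5] [ 0.5768 -0.0865  0.014 ] 0.0555 [ 0.5719 -0.0917]
scene 0.45 [176.2 126.1] [ 0.5782 -0.4412  0.014 ] 0.0497 
scene 0.39 [210.  148.2] [ 0.5539 -0.27    0.014 ] 0.0532
```

View pics/scene14.png

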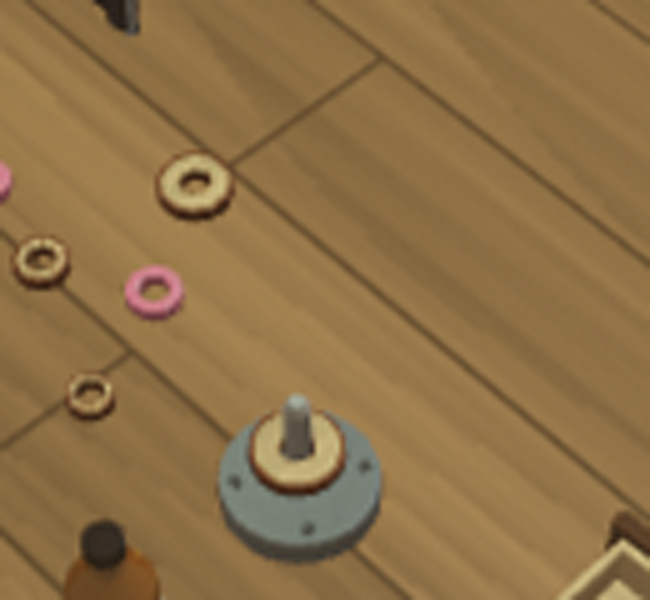

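View pics/top14.png

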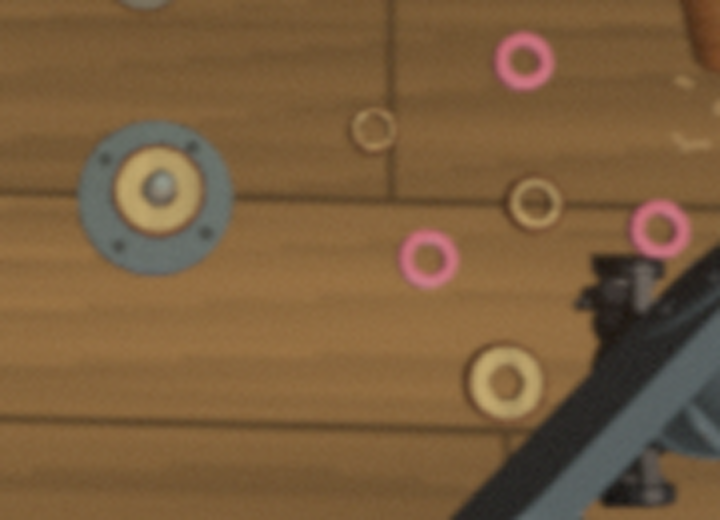

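```bash
python3 -m pendant '[-0.0005,-0.0015,-0.04,0,0,0,0.085,0,0,-0.045,0,0,0,0.085,0,0,-0.045,0,0,0,0.085,0,0,-0.04,0,0,0,0.085,0,0,-0.025,0,0,0,0.085,0,0,-0.008,0,0,0,0.085,0,0,0,0,0,0,0.085,0,0,0,0,0,0,0.085]'
python3 - <<'E'
from h import *
state()
im=ctrl.camera("scene"); save(im,"s15",(180,90,270,160),7)
E
```

```text
time_s: 21.42
eef_pos: [0.4615, -0.3314, 0.0002]
eef_rot: [-0.505, 0.506, -0.493, 0.496]
wrist_force: [0.4, 0.5, -0.8]
opening: 0.998
t 21.43 pos [ 4.615e-01 -3.314e-01  2.000e-04] y [ 0.003 -0.004 -1.   ] z [1.    0.022 0.003] F [ 0.4  0.5 -0.8] open 0.998 q6 [-0.83  0.48  1.76  0.    0.9  -0.85]
```

View pics/s15.png

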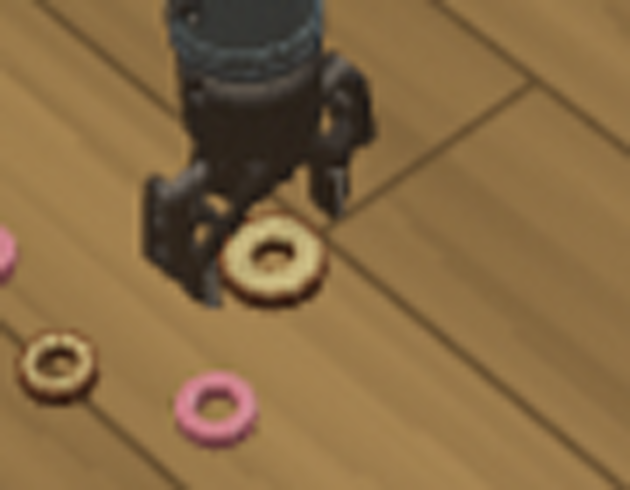

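```bash
python3 -m pendant '[0,0,-0.001,0,0,0,0.04,0,0,0,0,0,0,0.04,0,0,0,0,0,0,0.04,0,0,0,0,0,0,0.04,0,0,0,0,0,0,0.04,0,0,0.005,0,0,0,0.04,0,0,0.03,0,0,0,0.04,0,0,0.045,0,0,0,0.04,0,0,0.045,0,0,0,0.04,0,0,0.03,0,0,0,0.04,0,0,0,0,0,0,0.04,0,0,0,0,0,0,0.04]'
python3 - <<'E'
from h import *
state()
im=ctrl.camera("scene"); save(im,"s16",(170,50,290,200),4)
E
```

```text
time_s: 22.98
eef_pos: [0.4599, -0.3301, 0.1516]
eef_rot: [0.505, -0.505, 0.494, -0.495]
wrist_force: [0.1, 1.0, -0.1]
opening: 0.672
t 22.98 pos [ 0.4599 -0.3301  0.1516] y [ 0.001 -0.001 -1.   ] z [1.    0.021 0.001] F [ 0.1  1.  -0.1] open 0.672 q6 [-0.83  0.24  1.7   0.    1.19 -0.85]
```

View pics/s16.png

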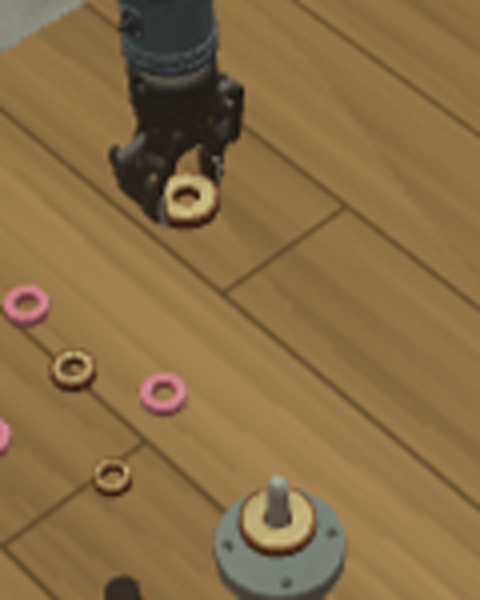

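```bash
python3 -m pendant '[0.0175,0.035,0,0,0,0,0.04,0.022,0.044,0,0,0,0,0.04,0.022,0.044,0,0,0,0,0.04,0.022,0.044,0,0,0,0,0.04,0.022,0.044,0,0,0,0,0.04,0.016,0.032,0,0,0,0,0.04,0.0095,0.019,0,0,0,0,0.04,0,0,0,0,0,0,0.04,0,0,0,0,0,0,0.04]'
python3 - <<'E'
from h import *
state()
im=ctrl.camera("scene"); save(im,"s17",(190,110,290,210),6)
print(proj("scene",[[.591,-.0661,.165]]))
E
```

```text
time_s: 24.15
eef_pos: [0.5909, -0.0696, 0.1521]
eef_rot: [-0.505, 0.506, -0.494, 0.495]
wrist_force: [0.3, 0.5, -0.0]
opening: 0.672
t 24.15 pos [ 0.5909 -0.0696  0.1521] y [ 0.    -0.002 -1.   ] z [1.    0.021 0.   ] F [ 0.3  0.5 -0. ] open 0.672 q6 [-0.32  0.3   1.63 -0.    1.21 -0.34]
[[238.6998234 162.1053265]]
```

View pics/s17.png

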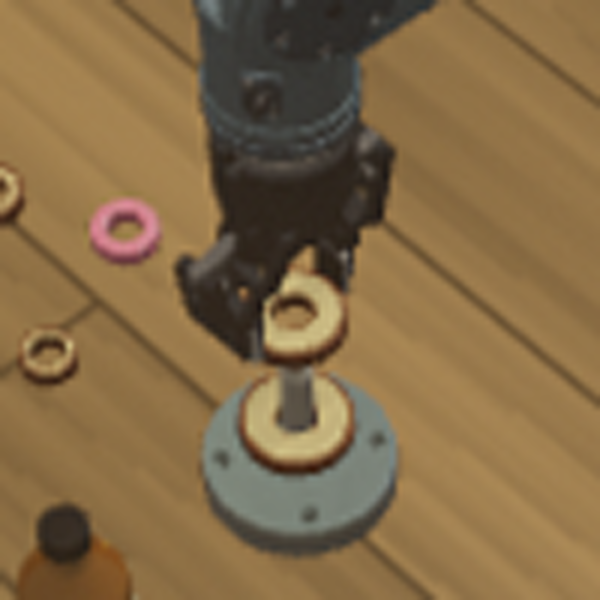

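```bash
python3 -m pendant '[0,0.001,-0.02,0,0,0,0.04,0,0,-0.015,0,0,0,0.04,0,0,-0.015,0,0,0,0.04,0,0,-0.015,0,0,0,0.04,0,0,-0.01,0,0,0,0.04,0,0,-0.007,0,0,0,0.04,0,0,0,0,0,0,0.04,0,0,0,0,0,0,0.04]'
python3 - <<'E'
from h import *
state()
im=ctrl.camera("scene"); save(im,"s18",(190,110,290,210),6)
E
```

```text
time_s: 25.2
eef_pos: [0.5911, -0.0678, 0.0707]
eef_rot: [-0.505, 0.506, -0.494, 0.495]
wrist_force: [-2.1, -2.4, -3.3]
opening: 0.674
t 25.2 pos [ 0.5911 -0.0678  0.0707] y [ 0.001 -0.002 -1.   ] z [1.    0.022 0.001] F [-2.1 -2.4 -3.3] open 0.674 q6 [-0.31  0.41  1.67 -0.    1.06 -0.33]
```

View pics/s18.png

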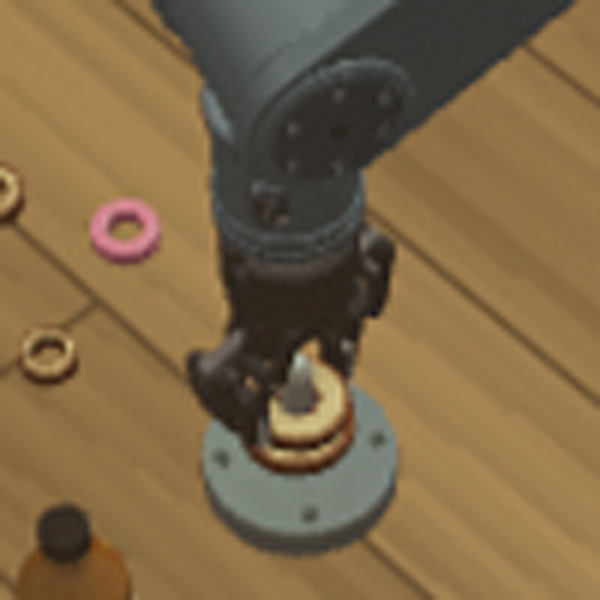

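```bash
python3 -m pendant '[0,0,-0.003,0,0,0,0.04,0,0,-0.0015,0,0,0,0.04,0,0,0,0,0,0,0.04,0,0,0,0,0,0,0.08,0,0,0,0,0,0,0.085,0,0,0,0,0,0,0.085]'
python3 - <<'E'
from h import *
state()
im=ctrl.camera("scene"); save(im,"s19",(190,110,290,210),6)
E
```

```text
time_s: 26.0
eef_pos: [0.5919, -0.0674, 0.0665]
eef_rot: [0.506, -0.505, 0.493, -0.496]
wrist_force: [-0.5, 0.6, 0.4]
opening: 0.993
t 26.0 pos [ 0.5919 -0.0674  0.0665] y [ 0.003 -0.002 -1.   ] z [1.    0.022 0.003] F [-0.5  0.6  0.4] open 0.993 q6 [-0.31  0.42  1.67 -0.    1.05 -0.33]
```

View pics/s19.png

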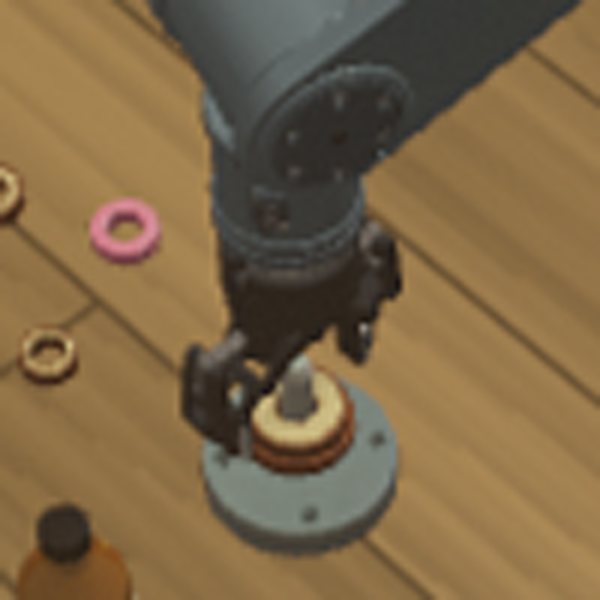

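```bash
python3 -m pendant '[0,0,0.02,0,0,0,0.085,0,0,0.04,0,0,0,0.085,0,0,0.045,0,0,0,0.085,0,0,0.028,0,0,0,0.085,0.0005,-0.041,0,0,0,0,0.065,0.0005,-0.05,0,0,0,0,0.065,0.0005,-0.05,0,0,0,0,0.065,0.0005,-0.05,0,0,0,0,0.065,0.0005,-0.05,0,0,0,0,0.065,0.0005,-0.045,0,0,0,0,0.065,0,0,0,0,0,0,0.065,0,0,0,0,0,0,0.065]'
python3 - <<'E'
from h import *
state()
for n in("top","scene"):
    im=ctrl.camera(n)
    for r in ctrl.silhouettes("wheel44",n):
        c,d,e=disc(r["mask"],n,.014); print(n,round(r["score"],2),e.round(1),c.round(4),round(d,4), fit(n,filled(r["mask"]),[(0,.022,.014,.022)],c[:2])[0].round(4) if .04<d<.048 else "")
    save(im,n+"20",(150,90,280,210) if n=="scene" else (240,150,420,280),5 if n=="scene" else 4)
E
```

```text
time_s: 27.55
eef_pos: [0.5946, -0.3534, 0.2001]
eef_rot: [0.505, -0.505, 0.494, -0.496]
wrist_force: [-1.2, 0.3, -0.3]
opening: 0.761
t 27.55 pos [ 0.5946 -0.3534  0.2001] y [ 0.002 -0.002 -1.   ] z [1.    0.021 0.002] F [-1.2  0.3 -0.3] open 0.761 q6 [-0.71  0.46  1.32  0.    1.37 -0.73]
top 0.75 [279.6 196.2] [ 0.6006 -0.0702  0.014 ] 0.0624 
top 0.53 [370.6 165. ] [ 0.702  -0.3437  0.014 ] 0.0419 [ 0.7034 -0.3455]
top 0.46 [372.3 199.4] [ 0.5974 -0.3471  0.014 ] 0.0362 
scene 0.52 [165.6 159.1] [ 0.7047 -0.3439  0.014 ] 0.0478 [ 0.7022 -0.3491]
scene 0.51 [176.1 126. ] [ 0.5779 -0.4417  0.014 ] 0.039 
scene 0.45 [197.4 169.1] [ 0.6491 -0.2292  0.014 ] 0.0377 
scene 0.43 [239.4 178.7] [ 0.5673 -0.0939  0.014 ] 0.0568
```

View pics/scene20.png

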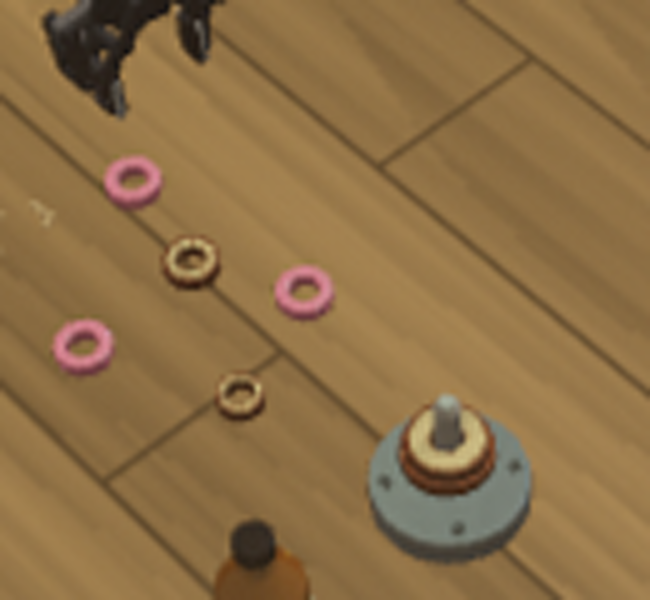

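View pics/top20.png

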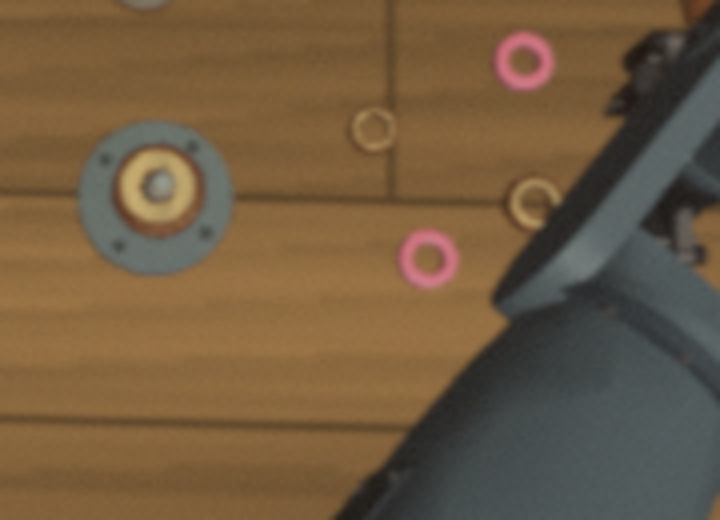

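```bash
python3 -m pendant '[0,0,-0.04,0,0,0,0.065,0,0,-0.045,0,0,0,0.065,0,0,-0.045,0,0,0,0.065,0,0,-0.04,0,0,0,0.065,0,0,-0.02,0,0,0,0.065,0,0,-0.007,0,0,0,0.065,0,0,0,0,0,0,0.065,0,0,0,0,0,0,0.065]'
python3 - <<'E'
from h import *
state()
im=ctrl.camera("scene"); save(im,"s21",(150,90,240,180),6)
E
```

```text
time_s: 28.75
eef_pos: [0.5957, -0.3546, 0.0043]
eef_rot: [0.505, -0.505, 0.493, -0.497]
wrist_force: [-0.1, -0.6, 0.1]
opening: 0.76
t 28.75 pos [ 0.5957 -0.3546  0.0043] y [ 0.004 -0.004 -1.   ] z [1.    0.022 0.004] F [-0.1 -0.6  0.1] open 0.76 q6 [-0.71  0.68  1.41 -0.    1.05 -0.73]
```

View pics/s21.png

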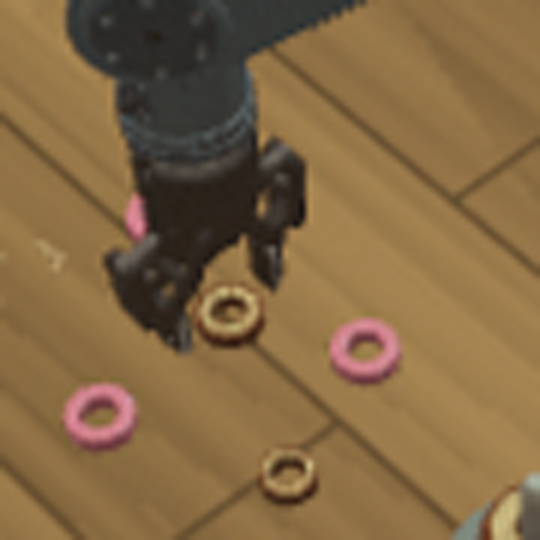

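```bash
python3 -m pendant '[0,0,-0.001,0,0,0,0.025,0,0,0,0,0,0,0.025,0,0,0,0,0,0,0.025,0,0,0,0,0,0,0.025,0,0,0,0,0,0,0.025,0,0,0.005,0,0,0,0.025,0,0,0.03,0,0,0,0.025,0,0,0.045,0,0,0,0.025,0,0,0.045,0,0,0,0.025,0,0,0.03,0,0,0,0.025,0,0,0,0,0,0,0.025,0,0,0,0,0,0,0.025]'
python3 - <<'E'
from h import *
state()
im=ctrl.camera("scene"); save(im,"s22",(140,50,280,190),4)
E
```

```text
time_s: 30.3
eef_pos: [0.5938, -0.3531, 0.1548]
eef_rot: [-0.505, 0.505, -0.494, 0.495]
wrist_force: [-1.5, 0.5, -1.5]
opening: 0.479
t 30.3 pos [ 0.5938 -0.3531  0.1548] y [ 0. -0. -1.] z [1.    0.021 0.   ] F [-1.5  0.5 -1.5] open 0.479 q6 [-0.71  0.5   1.35 -0.    1.29 -0.73]
```

View pics/s22.png

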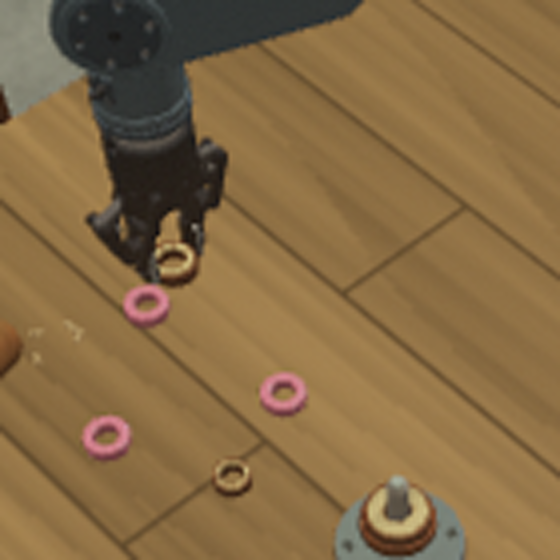

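```bash
python3 -m pendant '[-0.0005,0.035,0,0,0,0,0.025,-0.0005,0.05,0,0,0,0,0.025,-0.0005,0.05,0,0,0,0,0.025,-0.0005,0.05,0,0,0,0,0.025,-0.0005,0.05,0,0,0,0,0.025,-0.0005,0.032,0,0,0,0,0.025,0,0.018,0,0,0,0,0.025,0,0,0,0,0,0,0.025,0,0,0,0,0,0,0.025]'
python3 - <<'E'
from h import *
state()
im=ctrl.camera("scene"); save(im,"s23",(190,110,290,210),6)
print(proj("scene",[[.591,-.0661,.165]]))
E
```

```text
time_s: 31.48
eef_pos: [0.5915, -0.0699, 0.1559]
eef_rot: [-0.505, 0.505, -0.494, 0.496]
wrist_force: [0.5, -0.7, -0.8]
opening: 0.48
t 31.48 pos [ 0.5915 -0.0699  0.1559] y [ 0.001 -0.002 -1.   ] z [1.    0.021 0.001] F [ 0.5 -0.7 -0.8] open 0.48 q6 [-0.32  0.3   1.62 -0.    1.22 -0.34]
[[238.6998234 162.1053265]]
```

View pics/s23.png

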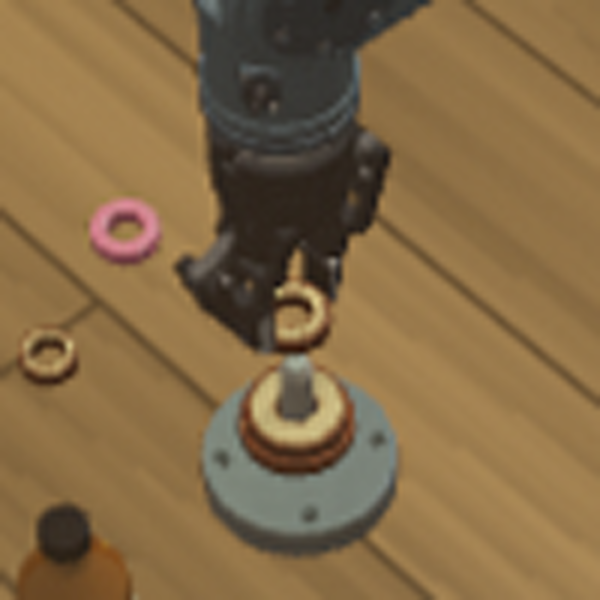

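Run:
```python
from h import *
print(ray("scene",[239.7,239.0],[162.3,162],.1666))
im=ctrl.camera("scene"); save(im,"s24",(225,150,255,185),18)
```

```text
[[ 0.58992548 -0.06240035  0.1666    ]
 [ 0.590761   -0.06485674  0.1666    ]]
```

View pics/s24.png

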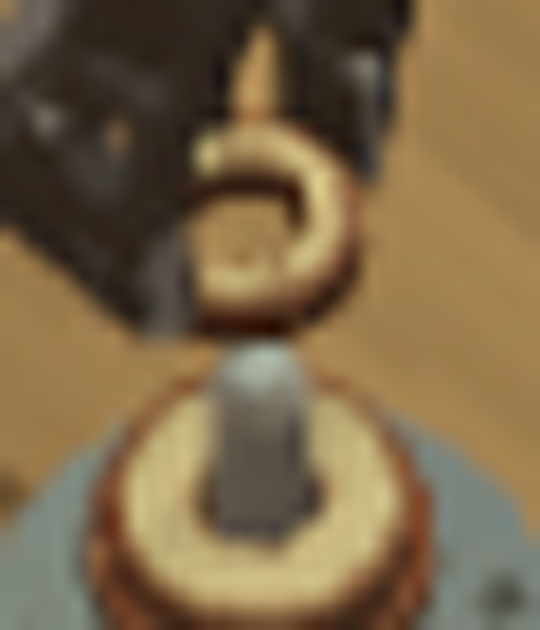

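```bash
python3 -m pendant '[0,0.0015,-0.02,0,0,0,0.025,0,0,-0.015,0,0,0,0.025,0,0,-0.01,0,0,0,0.025,0,0,0,0,0,0,0.025]';python3 -m pendant '[0,0,-0.015,0,0,0,0.025,0,0,-0.008,0,0,0,0.025,0,0,0,0,0,0,0.025,0,0,0,0,0,0,0.025]'
python3 - <<'E'
from h import *
state()
im=ctrl.camera("scene"); save(im,"s25",(220,140,260,190),12)
E
```

```text
time_s: 32.08
eef_pos: [0.5909, -0.0673, 0.1102]
eef_rot: [-0.505, 0.506, -0.494, 0.495]
wrist_force: [-0.3, 0.0, -0.8]
opening: 0.479
time_s: 32.58
eef_pos: [0.5912, -0.0673, 0.0881]
eef_rot: [-0.505, 0.506, -0.494, 0.495]
wrist_force: [-2.2, -3.2, -2.4]
opening: 0.481
t 32.58 pos [ 0.5912 -0.0673  0.0881] y [ 0.001 -0.002 -1.   ] z [1.    0.022 0.001] F [-2.2 -3.2 -2.4] open 0.481 q6 [-0.31  0.39  1.66 -0.    1.09 -0.33]
```

View pics/s25.png

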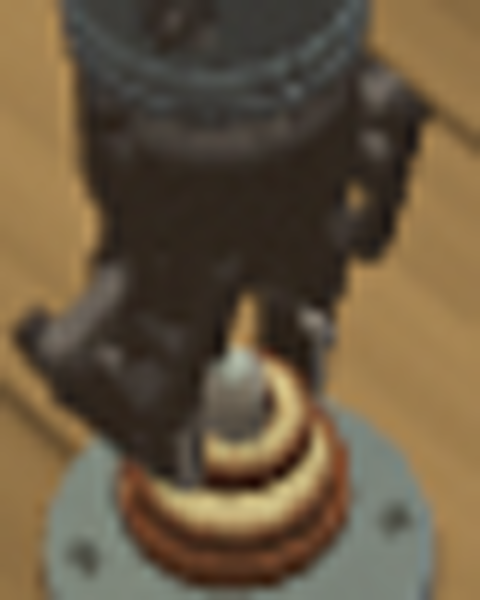

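Nearly down, about 6 mm to go. I'll lower it and release.

```bash
python3 -m pendant '[0,-0.0005,-0.004,0,0,0,0.025,0,0,-0.002,0,0,0,0.025,0,0,0,0,0,0,0.025]';python3 -m pendant '[0,0,0,0,0,0,0.06,0,0,0,0,0,0,0.07,0,0,0,0,0,0,0.07]'
python3 - <<'E'
from h import *
state()
im=ctrl.camera("scene"); save(im,"s26",(220,140,260,190),12)
E
```

```text
time_s: 33.0
eef_pos: [0.5919, -0.0679, 0.0825]
eef_rot: [0.505, -0.505, 0.493, -0.496]
wrist_force: [-0.6, -3.3, -0.8]
opening: 0.484
time_s: 33.38
eef_pos: [0.5917, -0.0674, 0.0824]
eef_rot: [0.506, -0.505, 0.494, -0.495]
wrist_force: [-0.8, -0.1, 0.5]
opening: 0.821
t 33.38 pos [ 0.5917 -0.0674  0.0824] y [ 0.002 -0.001 -1.   ] z [1.    0.022 0.002] F [-0.8 -0.1  0.5] open 0.821 q6 [-0.31  0.39  1.66 -0.    1.08 -0.33]
```

View pics/s26.png

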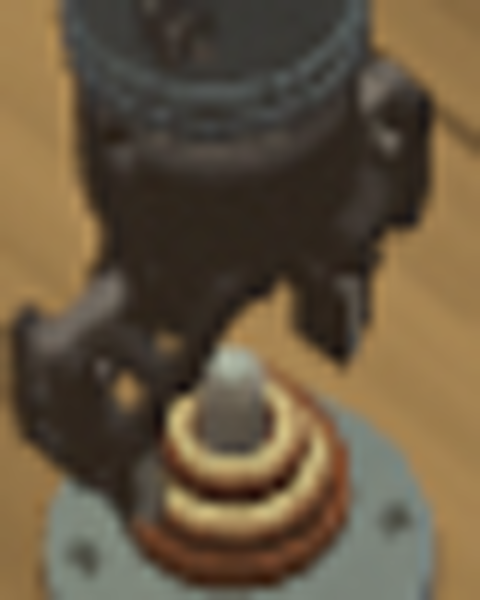

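```bash
python3 -m pendant '[0,0,0.02,0,0,0,0.07,0,0,0.04,0,0,0,0.07,0,0,0.045,0,0,0,0.07,0,0,0.015,0,0,0,0.07,0.012,-0.036,0,0,0,0,0.06,0.015,-0.045,0,0,0,0,0.06,0.015,-0.045,0,0,0,0,0.06,0.0135,-0.039,0,0,0,0,0.06,0,0,0,0,0,0,0.06,0,0,0,0,0,0,0.06]'
python3 - <<'E'
from h import *
state()
for n in("top","scene"):
    im=ctrl.camera(n)
    for r in ctrl.silhouettes("wheel36",n):
        c,d,e=disc(r["mask"],n,.014); print(n,round(r["score"],2),e.round(1),c.round(4),round(d,4), fit(n,filled(r["mask"]),[(0,.018,.014,.018)],c[:2])[0].round(4) if .03<d<.041 else "")
    save(im,n+"27",(150,90,280,210) if n=="scene" else (240,150,420,280),5 if n=="scene" else 4)
E
```

```text
time_s: 34.67
eef_pos: [0.6465, -0.232, 0.2016]
eef_rot: [-0.505, 0.505, -0.494, 0.495]
wrist_force: [0.2, 0.6, -0.4]
opening: 0.697
t 34.67 pos [ 0.6465 -0.232   0.2016] y [ 0.    -0.001 -1.   ] z [1.    0.021 0.   ] F [ 0.2  0.6 -0.4] open 0.697 q6 [-0.52  0.45  1.33 -0.    1.37 -0.54]
top 0.62 [404.7 206.8] [ 0.5775 -0.4431  0.014 ] 0.0467 
top 0.59 [279.6 195.5] [ 0.6028 -0.0703  0.014 ] 0.063 
top 0.49 [272. 205.] [ 0.5737 -0.048   0.014 ] 0.0034 
scene 0.67 [239.5 181.9] [ 0.5763 -0.0834  0.014 ] 0.0388 [ 0.5739 -0.0837]
scene 0.56 [241.9 185.8] [ 0.5814 -0.0653  0.014 ] 0.0254 
scene 0.47 [238.7 177.2] [ 0.5649 -0.1001  0.014 ] 0.0332 [ 0.5609 -0.1044]
scene 0.4 [210.6 148.2] [ 0.5521 -0.2686  0.014 ] 0.049
```

View pics/scene27.png

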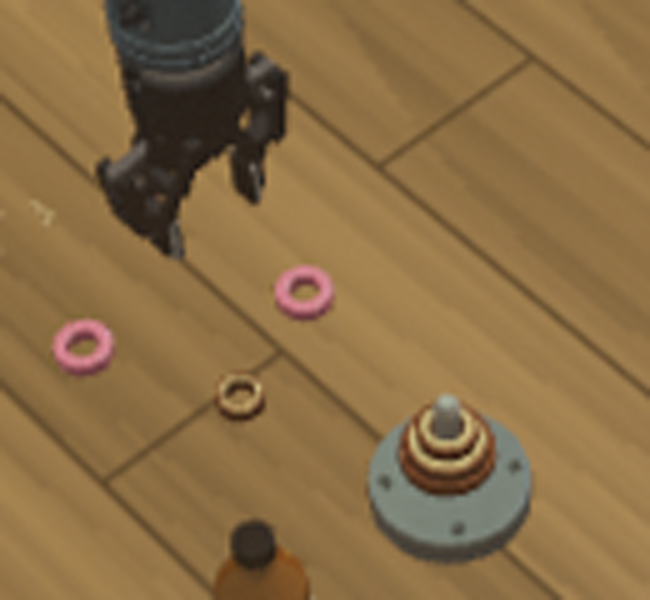

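View pics/top27.png

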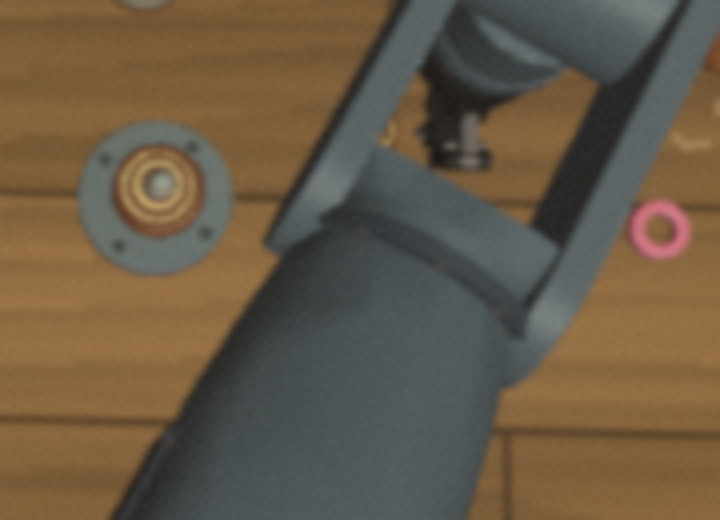

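Run:
```python
from h import *
im=ctrl.camera("scene"); save(im,"s28",(180,155,215,185),18)
print(ray("scene",[198.2-.4],[168.2-.4],.014),ray("top",[333.2],[182.2],.014))
```

```text
[[ 0.64437696 -0.23267428  0.014     ]] [[ 0.64673664 -0.23072504  0.014     ]]
```

View pics/s28.png

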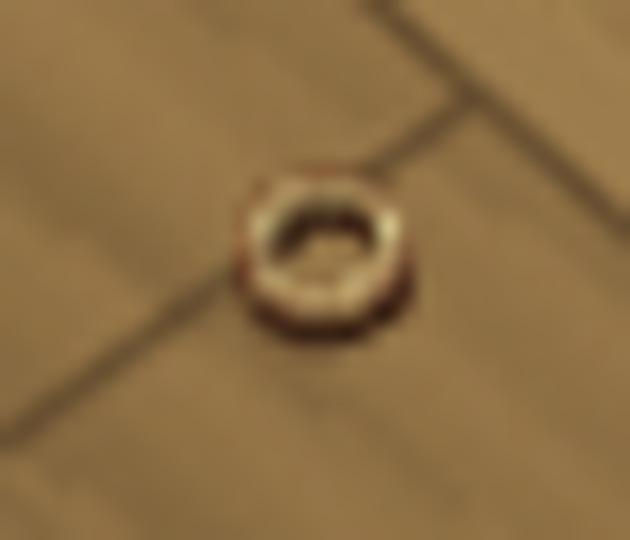

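```bash
python3 -m pendant '[-0.001,0,-0.04,0,0,0,0.06,0,0,-0.045,0,0,0,0.06,0,0,-0.045,0,0,0,0.06,0,0,-0.04,0,0,0,0.06,0,0,-0.02,0,0,0,0.06,0,0,-0.007,0,0,0,0.06,0,0,0,0,0,0,0.06,0,0,0,0,0,0,0.06]'
python3 - <<'E'
from h import *
state()
im=ctrl.camera("scene"); save(im,"s29",(150,120,240,190),8)
E
```

```text
time_s: 35.92
eef_pos: [0.6473, -0.2333, 0.0074]
eef_rot: [0.506, -0.505, 0.493, -0.497]
wrist_force: [-0.6, -0.1, 0.0]
opening: 0.702
t 35.92 pos [ 0.6473 -0.2333  0.0074] y [ 0.005 -0.003 -1.   ] z [1.    0.022 0.004] F [-0.6 -0.1  0. ] open 0.702 q6 [-0.52  0.67  1.42 -0.    1.04 -0.54]
```

View pics/s29.png

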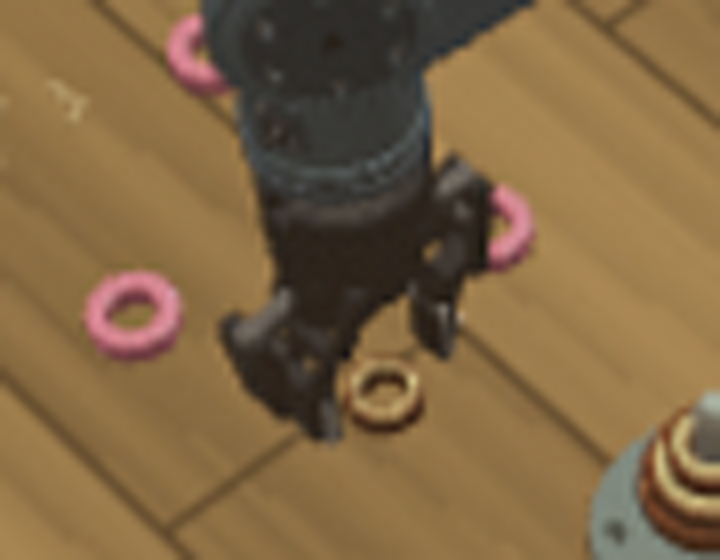

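```bash
python3 -m pendant '[-0.001,0.001,-0.0035,0,0,0,0.02,0,0,0,0,0,0,0.02,0,0,0,0,0,0,0.02,0,0,0,0,0,0,0.02,0,0,0,0,0,0,0.02,0,0,0.005,0,0,0,0.02,0,0,0.03,0,0,0,0.02,0,0,0.045,0,0,0,0.02,0,0,0.045,0,0,0,0.02,0,0,0.03,0,0,0,0.02,0,0,0,0,0,0,0.02,0,0,0,0,0,0,0.02]'
python3 - <<'E'
from h import *
state()
im=ctrl.camera("scene"); save(im,"s30",(140,70,280,210),4)
E
```

```text
time_s: 37.48
eef_pos: [0.6442, -0.2313, 0.1554]
eef_rot: [-0.505, 0.506, -0.494, 0.495]
wrist_force: [-0.6, 0.3, -1.0]
opening: 0.393
t 37.48 pos [ 0.6442 -0.2313  0.1554] y [-0.    -0.001 -1.   ] z [ 1.     0.022 -0.   ] F [-0.6  0.3 -1. ] open 0.393 q6 [-0.52  0.49  1.37 -0.    1.29 -0.54]
```

View pics/s30.png

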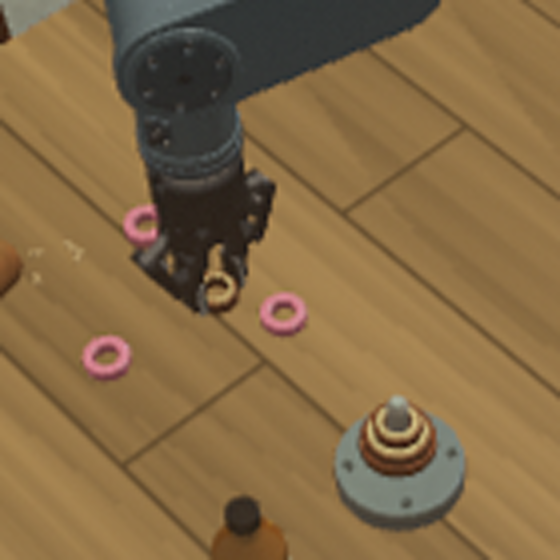

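```bash
python3 -m pendant '[-0.01,0.03,0,0,0,0,0.02,-0.014,0.043,0,0,0,0,0.02,-0.014,0.043,0,0,0,0,0.02,-0.01,0.03,0,0,0,0,0.02,-0.005,0.018,0,0,0,0,0.02,0,0,0,0,0,0,0.02,0,0,0,0,0,0,0.02]'
python3 - <<'E'
from h import *
state()
im=ctrl.camera("scene"); save(im,"s31",(215,145,260,190),13)
print(proj("scene",[[.591,-.0661,.1654]]))
E
```

```text
time_s: 38.4
eef_pos: [0.5924, -0.0687, 0.1566]
eef_rot: [-0.505, 0.505, -0.494, 0.496]
wrist_force: [-0.4, 0.2, -0.4]
opening: 0.391
t 38.4 pos [ 0.5924 -0.0687  0.1566] y [ 0.002 -0.002 -1.   ] z [1.    0.021 0.002] F [-0.4  0.2 -0.4] open 0.391 q6 [-0.31  0.3   1.62 -0.    1.22 -0.33]
[[238.69673173 162.03323267]]
```

View pics/s31.png

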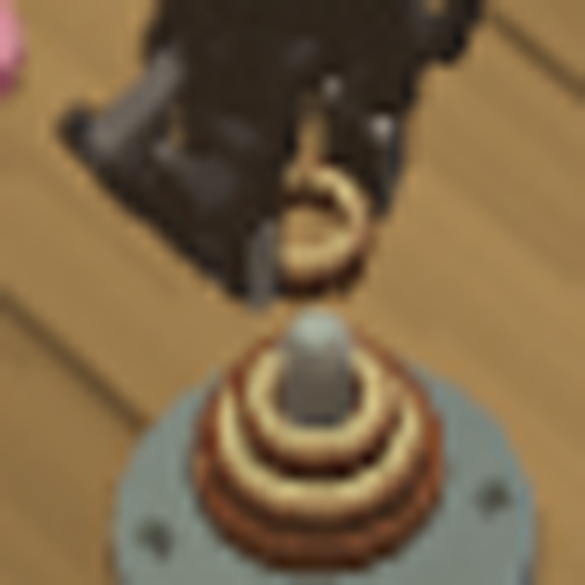

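```bash
python3 -m pendant '[-0.0012,0.001,-0.02,0,0,0,0.02,0,0,-0.012,0,0,0,0.02,0,0,0,0,0,0,0.02,0,0,0,0,0,0,0.02]'
python3 - <<'E'
from h import *
state()
im=ctrl.camera("scene"); save(im,"s32",(215,145,260,190),13)
E
```

```text
time_s: 38.95
eef_pos: [0.5912, -0.0671, 0.1252]
eef_rot: [0.505, -0.505, 0.494, -0.496]
wrist_force: [-0.4, 0.1, -0.4]
opening: 0.393
t 38.95 pos [ 0.5912 -0.0671  0.1252] y [ 0.002 -0.002 -1.   ] z [1.    0.021 0.002] F [-0.4  0.1 -0.4] open 0.393 q6 [-0.31  0.34  1.64 -0.    1.16 -0.33]
```

View pics/s32.png

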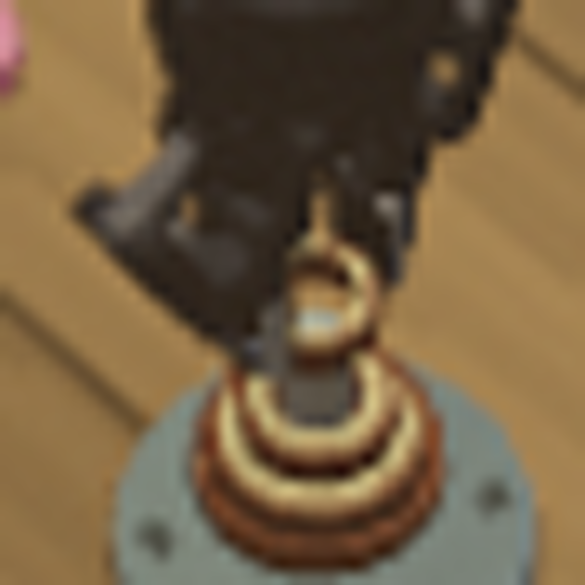

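```bash
python3 -m pendant '[0,0,-0.008,0,0,0,0.02,0,0,-0.006,0,0,0,0.02,0,0,-0.006,0,0,0,0.02,0,0,0,0,0,0,0.02,0,0,0,0,0,0,0.02]'
python3 - <<'E'
from h import *
state()
im=ctrl.camera("scene"); save(im,"s33",(215,145,260,190),13)
E
```

```text
time_s: 39.62
eef_pos: [0.5909, -0.0667, 0.1048]
eef_rot: [-0.505, 0.505, -0.494, 0.495]
wrist_force: [-1.2, 0.1, -1.0]
opening: 0.394
t 39.62 pos [ 0.5909 -0.0667  0.1048] y [ 0.002 -0.002 -1.   ] z [1.    0.022 0.002] F [-1.2  0.1 -1. ] open 0.394 q6 [-0.31  0.36  1.66 -0.    1.12 -0.33]
```

View pics/s33.png

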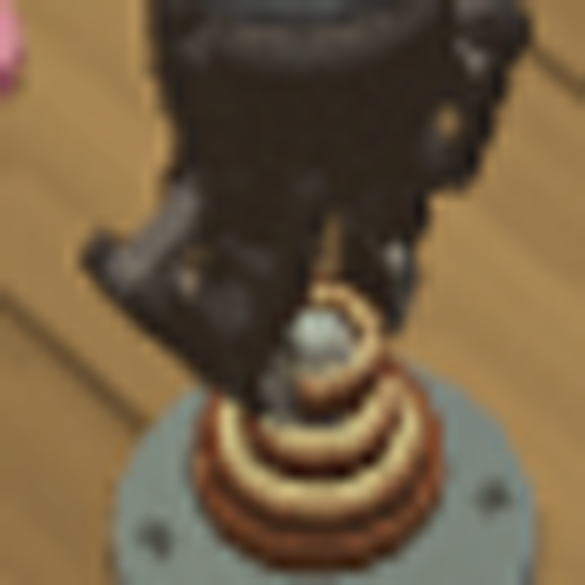

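```bash
python3 -m pendant '[0,-0.0005,-0.005,0,0,0,0.02,0,0,-0.003,0,0,0,0.02,0,0,0,0,0,0,0.02]';python3 -m pendant '[0,0,0,0,0,0,0.05,0,0,0,0,0,0,0.06,0,0,0,0,0,0,0.06]'
python3 - <<'E'
from h import *
state()
im=ctrl.camera("scene"); save(im,"s34",(215,145,260,190),13)
E
```

```text
time_s: 40.05
eef_pos: [0.5905, -0.0671, 0.0963]
eef_rot: [-0.505, 0.505, -0.494, 0.495]
wrist_force: [-0.4, 0.5, 0.5]
opening: 0.391
time_s: 40.42
eef_pos: [0.5909, -0.0672, 0.097]
eef_rot: [0.505, -0.505, 0.494, -0.496]
wrist_force: [0.1, 0.2, 1.3]
opening: 0.703
t 40.42 pos [ 0.5909 -0.0672  0.097 ] y [ 0.002 -0.002 -1.   ] z [1.    0.022 0.002] F [0.1 0.2 1.3] open 0.703 q6 [-0.31  0.37  1.66 -0.    1.11 -0.33]
```

View pics/s34.png

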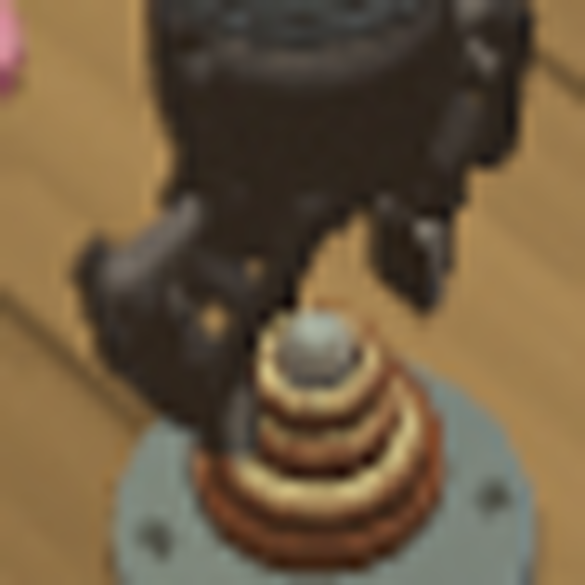

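```bash
python3 -m pendant '[0,0,0.02,0,0,0,0.06,0,0,0.04,0,0,0,0.07,0,0,0.045,0,0,0,0.07,0,0,0.015,0,0,0,0.07,0,0,0,0,0,0,0.07]';python3 - <<'E'
from h import *
state()
for n in("top","scene"):
    im=ctrl.camera(n)
    for r in ctrl.silhouettes("collar",n):
        c,d,e=disc(r["mask"],n,.044); print(n,round(r["score"],2),e.round(1),c.round(4),round(d,4), fit(n,filled(r["mask"]),[(.022,.021,.044,.021)],c[:2])[0].round(4) if .03<d<.055 else "")
    save(im,n+"35",(285,180,365,255) if n=="scene" else (135,185,305,265),8 if n=="scene" else 4.5)
    save(im,n+"36",(200,140,280,210) if n=="scene" else (255,170,305,220),8 if n=="scene" else 10)
print(ray("top",176.4,218.6,.044),ray("scene",315.5,225.1,.044))
E
```

```text
time_s: 41.1
eef_pos: [0.5916, -0.0674, 0.2186]
eef_rot: [0.506, -0.505, 0.493, -0.496]
wrist_force: [0.2, 0.4, -0.2]
opening: 0.82
t 41.1 pos [ 0.5916 -0.0674  0.2186] y [ 0.005 -0.003 -1.   ] z [1.    0.022 0.005] F [ 0.2  0.4 -0.2] open 0.82 q6 [-0.31  0.23  1.57 -0.    1.33 -0.33]
top 0.46 [176.8 218.7] [0.5244 0.2292 0.044 ] 0.0416 [0.5251 0.2311]
scene 0.53 [240.6 174.9] [ 0.5665 -0.0871  0.044 ] 0.0273 
[[0.52458069 0.23051009 0.044     ]] [[0.5238299  0.22940995 0.044     ]]
```

View pics/scene35.png

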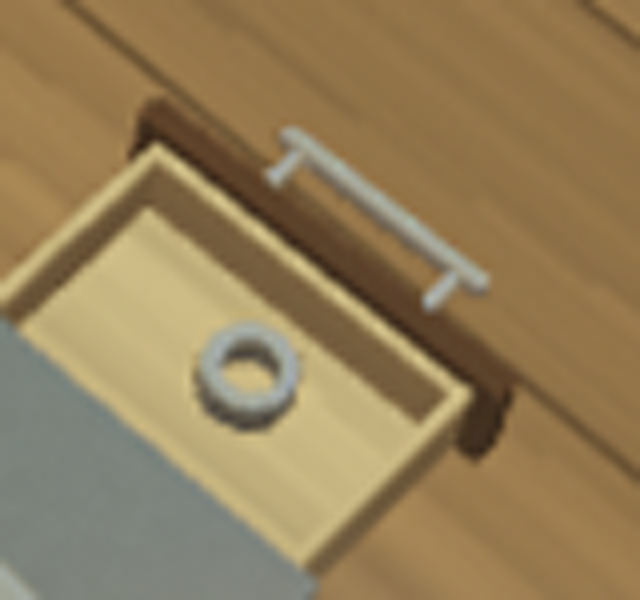

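View pics/top35.png

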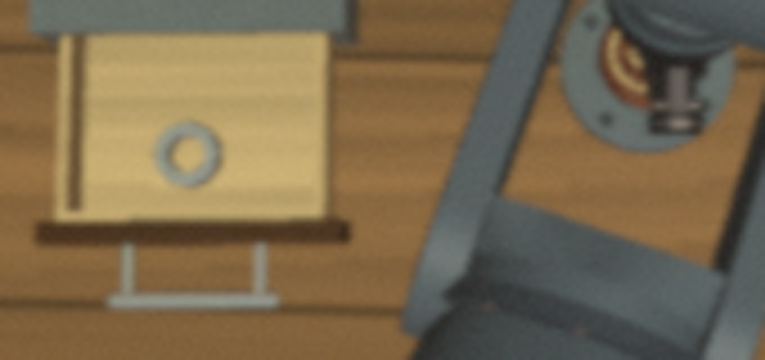

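View pics/scene36.png

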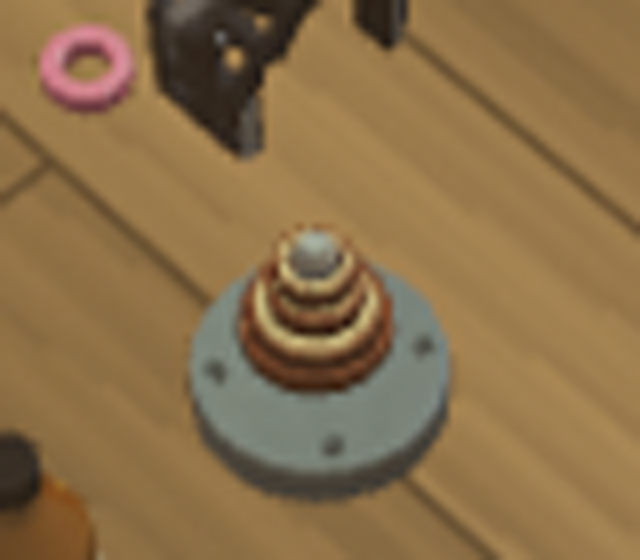

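```bash
python3 -m pendant '[-0.0075,0.033,0,0,0,10,0.064,-0.0075,0.033,0,0,0,10,0.064,-0.0075,0.033,0,0,0,10,0.064,-0.0075,0.033,0,0,0,10,0.064,-0.0075,0.033,0,0,0,10,0.064,-0.0075,0.033,0,0,0,10,0.064,-0.0075,0.033,0,0,0,10,0.064,-0.0075,0.033,0,0,0,10,0.064,-0.0075,0.033,0,0,0,10.5,0.064,0,0,0,0,0,0,0.064,0,0,0,0,0,0,0.064]'; python3 -c "from h import *;state()"
```

```text
time_s: 42.68
eef_pos: [0.5229, 0.2294, 0.2157]
eef_rot: [0.707, -0.707, -0.01, 0.01]
wrist_force: [-0.3, 0.6, -0.5]
opening: 0.745
t 42.67 pos [0.5229 0.2294 0.2157] y [-0.     0.001 -1.   ] z [-0.029  1.     0.001] F [-0.3  0.6 -0.5] open 0.745 q6 [ 0.21  0.19  1.63  0.    1.32 -1.39]
```

```bash
python3 -m pendant '[0.0015,0.0005,-0.04,0,0,0,0.064,0,0,-0.045,0,0,0,0.064,0,0,-0.045,0,0,0,0.064,0,0,-0.03,0,0,0,0.064,0,0,0,0,0,0,0.064,0,0,0,0,0,0,0.064]'
python3 - <<'E'
from h import *
state()
im=ctrl.camera("scene"); save(im,"s37",(285,170,365,255),7)
im=ctrl.camera("top"); save(im,"t37",(135,185,225,265),7)
E
```

```text
time_s: 43.42
eef_pos: [0.5259, 0.2299, 0.0579]
eef_rot: [0.708, -0.706, -0.011, 0.009]
wrist_force: [0.3, 0.2, 0.2]
opening: 0.75
t 43.42 pos [0.5259 0.2299 0.0579] y [ 0.003  0.002 -1.   ] z [-0.029  1.     0.002] F [0.3 0.2 0.2] open 0.75 q6 [ 0.2   0.39  1.73  0.    1.02 -1.4 ]
```

View pics/s37.png

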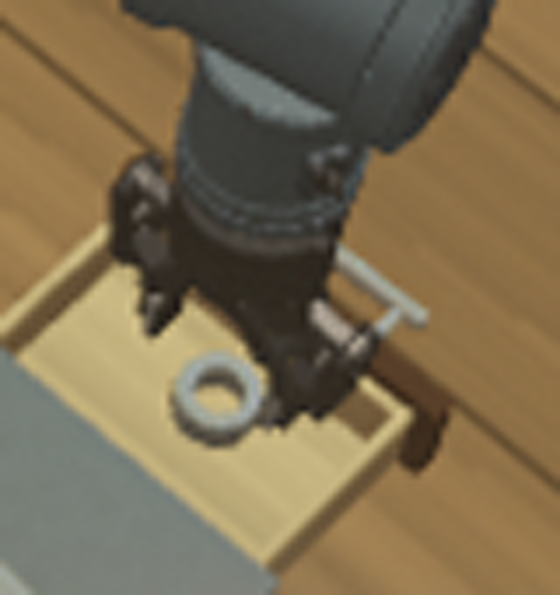

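View pics/t37.png

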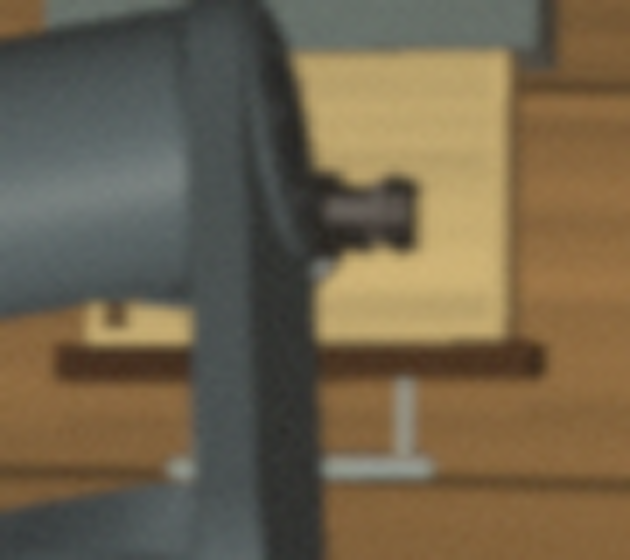

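```bash
python3 -m pendant '[-0.001,0,-0.015,0,0,0,0.064,0,0,-0.01,0,0,0,0.064,0,0,-0.005,0,0,0,0.064,0,0,0,0,0,0,0.064]'; python3 -m pendant '[0,0,0,0,0,0,0.025,0,0,0,0,0,0,0.025,0,0,0,0,0,0,0.025,0,0,0,0,0,0,0.025]';  python3 - <<'E'
from h import *
state()
im=ctrl.camera("scene"); save(im,"s38",(285,170,365,255),7)
E
```

```text
time_s: 44.02
eef_pos: [0.5233, 0.2302, 0.026]
eef_rot: [0.708, -0.707, -0.011, 0.011]
wrist_force: [0.3, -0.2, 0.7]
opening: 0.748
time_s: 44.52
eef_pos: [0.5246, 0.2305, 0.0276]
eef_rot: [0.708, -0.706, -0.012, 0.009]
wrist_force: [0.6, -0.0, 5.4]
opening: 0.47
t 44.52 pos [0.5246 0.2305 0.0276] y [ 0.003  0.002 -1.   ] z [-0.03   1.     0.002] F [ 0.6 -0.   5.4] open 0.47 q6 [ 0.21  0.44  1.74  0.    0.96 -1.4 ]
```

View pics/s38.png

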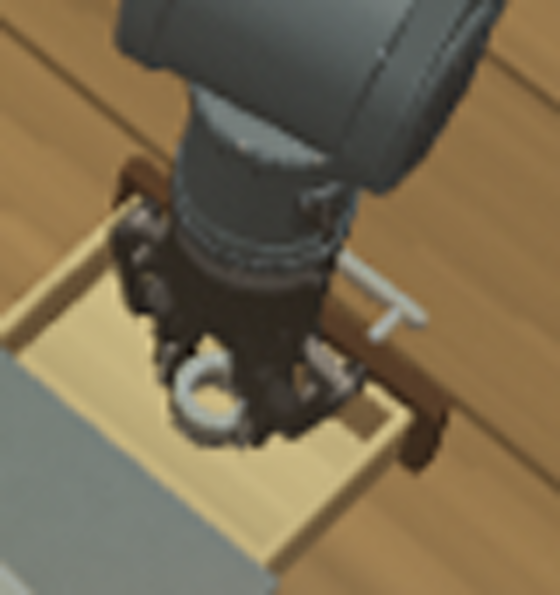

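```bash
python3 -m pendant '[0,0,0,0,0,0,0.025,0,0,0.01,0,0,0,0.025,0,0,0.03,0,0,0,0.025,0,0,0.045,0,0,0,0.025,0,0,0.045,0,0,0,0.025,0,0,0.035,0,0,0,0.025,0,0,0,0,0,0,0.025,0,0,0,0,0,0,0.025]';  python3 - <<'E'
from h import *
state()
im=ctrl.camera("scene"); save(im,"s39",(285,140,375,255),5)
E
```

```text
time_s: 45.58
eef_pos: [0.5227, 0.2301, 0.1904]
eef_rot: [0.707, -0.707, -0.01, 0.011]
wrist_force: [-0.6, 1.1, -1.9]
opening: 0.466
t 45.58 pos [0.5227 0.2301 0.1904] y [-0.001  0.001 -1.   ] z [-0.03   1.     0.001] F [-0.6  1.1 -1.9] open 0.466 q6 [ 0.21  0.21  1.66  0.    1.27 -1.4 ]
```

View pics/s39.png

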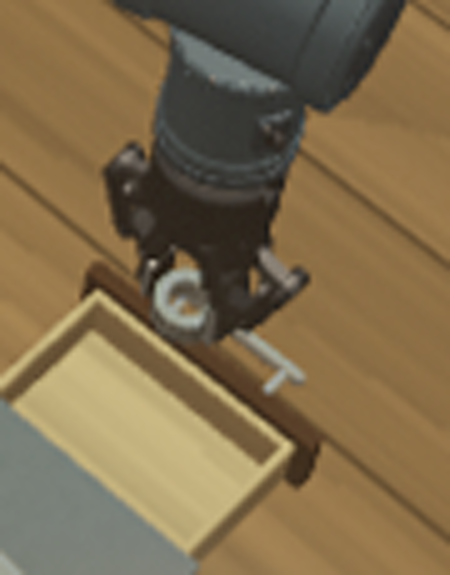

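```bash
python3 -m pendant '[0.006,-0.03,0,0,0,0,0.025,0.01,-0.043,0,0,0,0,0.025,0.01,-0.043,0,0,0,0,0.025,0.01,-0.043,0,0,0,0,0.025,0.01,-0.043,0,0,0,0,0.025,0.01,-0.043,0,0,0,0,0.025,0.007,-0.03,0,0,0,0,0.025,0.005,-0.022,0,0,0,0,0.025,0,0,0,0,0,0,0.025,0,0,0,0,0,0,0.025]'
python3 - <<'E'
from h import *
state()
im=ctrl.camera("scene"); save(im,"s40",(205,130,265,190),10)
print(proj("scene",[[.591,-.0661,.206]]))
E
```

```text
time_s: 46.88
eef_pos: [0.5913, -0.0658, 0.191]
eef_rot: [0.708, -0.706, -0.011, 0.011]
wrist_force: [0.0, -0.1, -1.8]
opening: 0.473
t 46.88 pos [ 0.5913 -0.0658  0.191 ] y [ 0.     0.003 -1.   ] z [-0.031  1.     0.003] F [ 0.  -0.1 -1.8] open 0.473 q6 [-0.31  0.26  1.59  0.    1.29 -1.91]
[[238.37567131 154.54649537]]
```

View pics/s40.png

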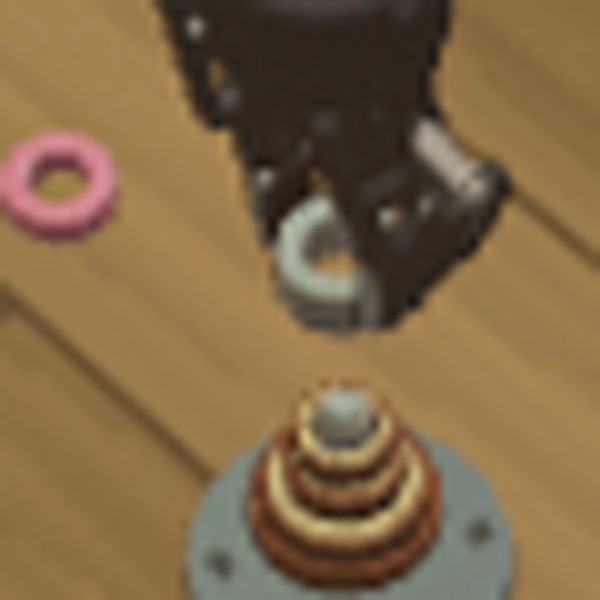

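```bash
python3 -m pendant '[0,-0.0008,-0.02,0,0,0,0.025,0,0,-0.02,0,0,0,0.025,0,0,-0.015,0,0,0,0.025,0,0,-0.006,0,0,0,0.025,0,0,0,0,0,0,0.025,0,0,0,0,0,0,0.025]'
python3 - <<'E'
from h import *
state()
im=ctrl.camera("scene"); save(im,"s41",(215,145,260,190),13)
E
```

```text
time_s: 47.68
eef_pos: [0.5924, -0.0676, 0.1316]
eef_rot: [0.707, -0.707, -0.012, 0.01]
wrist_force: [0.4, -0.5, -1.9]
opening: 0.467
t 47.67 pos [ 0.5924 -0.0676  0.1316] y [ 0.003  0.001 -1.   ] z [-0.03   1.     0.001] F [ 0.4 -0.5 -1.9] open 0.467 q6 [-0.31  0.33  1.64  0.    1.17 -1.92]
```

View pics/s41.png

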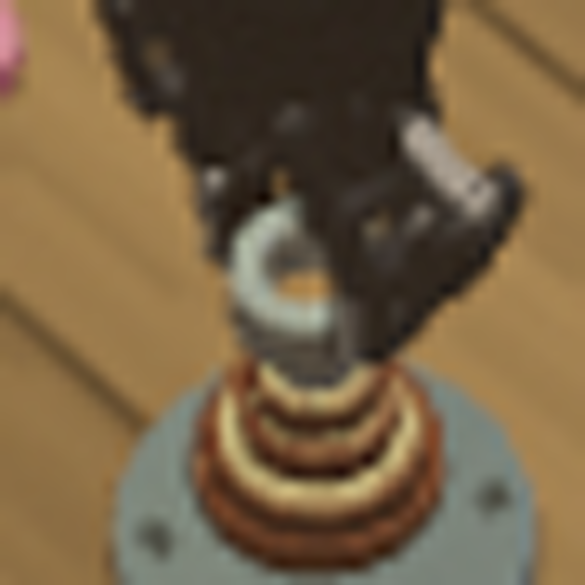

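```bash
python3 -m pendant '[-0.0008,0.0004,-0.006,0,0,0,0.025,0,0,-0.005,0,0,0,0.025,0,0,0,0,0,0,0.025]';python3 -m pendant '[0,0,-0.004,0,0,0,0.025,0,0,-0.002,0,0,0,0.025,0,0,0,0,0,0,0.025,0,0,0,0,0,0,0.025]'
python3 - <<'E'
from h import *
state()
im=ctrl.camera("scene"); save(im,"s42",(215,145,260,190),13)
E
```

```text
time_s: 48.1
eef_pos: [0.5905, -0.067, 0.119]
eef_rot: [0.708, -0.706, -0.011, 0.011]
wrist_force: [0.7, -0.0, -2.0]
opening: 0.467
time_s: 48.6
eef_pos: [0.5911, -0.0671, 0.1139]
eef_rot: [0.708, -0.706, -0.011, 0.01]
wrist_force: [0.2, 0.2, -0.8]
opening: 0.471
t 48.6 pos [ 0.5911 -0.0671  0.1139] y [ 0.002  0.002 -1.   ] z [-0.03   1.     0.002] F [ 0.2  0.2 -0.8] open 0.471 q6 [-0.31  0.35  1.65  0.    1.14 -1.92]
```

View pics/s42.png

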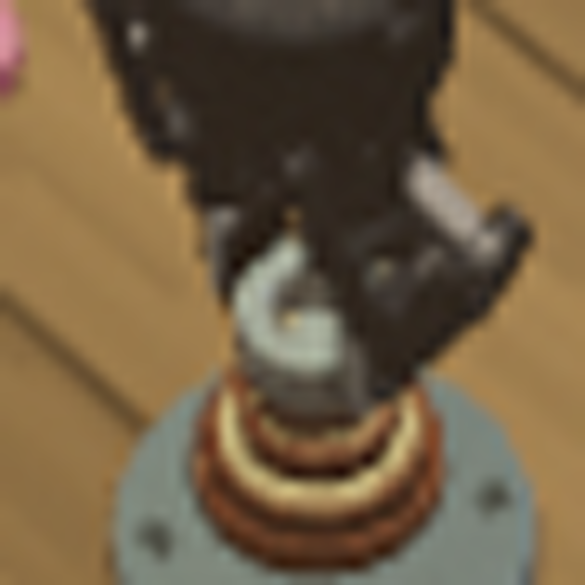

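```bash
python3 -m pendant '[0,0,-0.0015,0,0,0,0.025,0,0,0,0,0,0,0.025,0,0,0,0,0,0,0.025]';python3 -m pendant '[0,0,0,0,0,0,0.055,0,0,0,0,0,0,0.065,0,0,0,0,0,0,0.065]'
python3 - <<'E'
from h import *
state()
im=ctrl.camera("scene"); save(im,"s43",(215,145,260,190),13)
E
```

```text
time_s: 49.02
eef_pos: [0.591, -0.0671, 0.1123]
eef_rot: [0.708, -0.706, -0.011, 0.01]
wrist_force: [-0.2, -0.2, -1.7]
opening: 0.471
time_s: 49.4
eef_pos: [0.5912, -0.0671, 0.1125]
eef_rot: [0.708, -0.706, -0.011, 0.01]
wrist_force: [-0.4, -0.3, 0.2]
opening: 0.762
t 49.4 pos [ 0.5912 -0.0671  0.1125] y [ 0.002  0.002 -1.   ] z [-0.03   1.     0.002] F [-0.4 -0.3  0.2] open 0.762 q6 [-0.31  0.35  1.65  0.    1.14 -1.92]
```

View pics/s43.png

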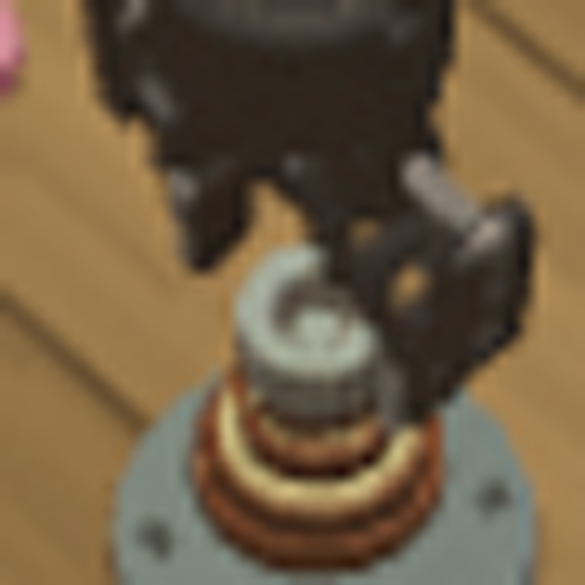

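```bash
python3 -m pendant '[0,0,0.02,0,0,0,0.065,0,0,0.04,0,0,0,0.065,0,0,0.04,0,0,0,0.05,-0.02,0.025,0,0,0,0,0,-0.03,0.0377,0,0,0,0,0,-0.03,0.0377,0,0,0,0,0,-0.03,0.0377,0,0,0,0,0,-0.03,0.0377,0,0,0,0,0,-0.03,0.0377,0,0,0,0,0,-0.03,0.0377,0,0,0,0,0,-0.03,0.0377,0,0,0,0,0,0,0,0,0,0,0,0]';python3 -m pendant '[0,0,-0.03,0,0,0,0,0,0,-0.045,0,0,0,0,0,0,-0.045,0,0,0,0,0,0,-0.045,0,0,0,0,0,0,-0.015,0,0,0,0,0,0,0,0,0,0,0,0,0,0,0,0,0,0]'
python3 - <<'E'
from h import *
state()
im=ctrl.camera("scene"); save(im,"s44",(200,130,380,265),4)
im=ctrl.camera("top"); save(im,"t44",(130,130,310,265),4)
E
```

```text
time_s: 50.95
eef_pos: [0.3596, 0.2238, 0.2137]
eef_rot: [0.708, -0.706, -0.014, 0.011]
wrist_force: [0.6, -1.0, 0.8]
opening: 0.001
time_s: 51.82
eef_pos: [0.3628, 0.2221, 0.034]
eef_rot: [0.708, -0.706, -0.012, 0.009]
wrist_force: [-0.5, 0.4, 0.4]
opening: 0.001
t 51.83 pos [0.3628 0.2221 0.034 ] y [ 0.005  0.003 -1.   ] z [-0.03   1.     0.002] F [-0.5  0.4  0.4] open 0.001 q6 [ 0.27  0.15  2.11  0.    0.87 -1.33]
```

View pics/s44.png

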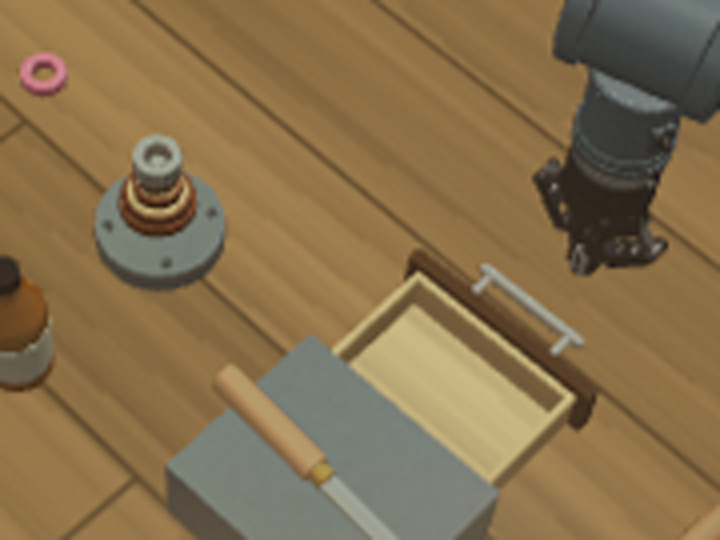

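View pics/t44.png

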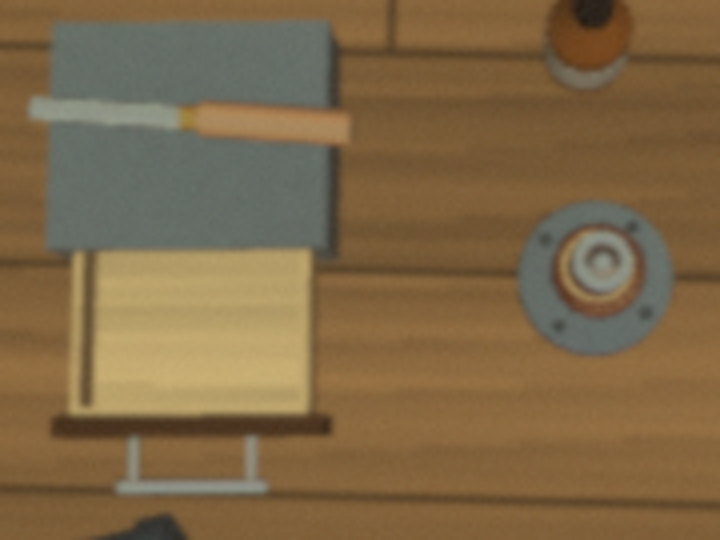

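```bash
python3 -m pendant '[0.025,0,0,0,0,0,0,0.01,0,0,0,0,0,0,0.008,0,0,0,0,0,0,0.012,0.0003,0,0,0,0,0,0.016,0.0005,0,0,0,0,0,0.016,0.0005,0,0,0,0,0,0.016,0.0005,0,0,0,0,0,0.016,0.0005,0,0,0,0,0,0.014,0.0005,0,0,0,0,0,0.01,0.0003,0,0,0,0,0,0,0,0,0,0,0,0]'; python3 -c "from h import *;state()"
```

```text
time_s: 53.3
eef_pos: [0.5053, 0.225, 0.0326]
eef_rot: [0.708, -0.706, -0.012, 0.009]
wrist_force: [-0.4, 0.4, 0.3]
opening: 0.001
t 53.3 pos [0.5053 0.225  0.0326] y [ 0.003  0.002 -1.   ] z [-0.03   1.     0.002] F [-0.4  0.4  0.3] open 0.001 q6 [ 0.2   0.39  1.79  0.    0.95 -1.4 ]
```

```bash
python3 -m pendant '[0.01,0.0003,0,0,0,0,0,0.006,0,0,0,0,0,0,0.004,0,0,0,0,0,0,0.003,0,0,0,0,0,0,0,0,0,0,0,0,0]'
python3 - <<'E'
from h import *
state()
im=ctrl.camera("scene"); save(im,"s45",(250,170,350,255),6)
E
```

```text
time_s: 53.92
eef_pos: [0.5274, 0.2252, 0.0324]
eef_rot: [0.708, -0.706, -0.012, 0.01]
wrist_force: [-0.9, 0.3, -0.1]
opening: -0.002
t 53.92 pos [0.5274 0.2252 0.0324] y [ 0.002  0.002 -1.   ] z [-0.03   1.     0.002] F [-0.9  0.3 -0.1] open -0.002 q6 [ 0.2   0.43  1.74  0.    0.97 -1.41]
```

View pics/s45.png

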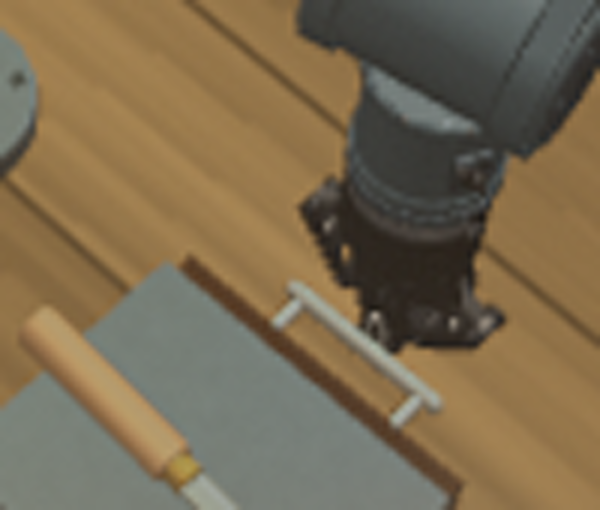

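```bash
python3 -m pendant '[0.003,0,0,0,0,0,0,0.002,0,0,0,0,0,0,0,0,0,0,0,0,0]'; python3 -m pendant '[0.002,0,0,0,0,0,0,0.002,0,0,0,0,0,0,0,0,0,0,0,0,0]'
```

```text
time_s: 54.35
eef_pos: [0.5311, 0.2252, 0.0321]
eef_rot: [0.708, -0.706, -0.011, 0.011]
wrist_force: [-4.4, 0.4, 3.8]
opening: -0.001
time_s: 54.72
eef_pos: [0.5312, 0.2252, 0.0315]
eef_rot: [0.707, -0.707, -0.008, 0.014]
wrist_force: [-17.6, -0.4, 13.6]
opening: -0.001
```

```bash
python3 -m pendant '[-0.006,0,0,0,0,0,0,-0.02,0,0,0,0,0,0,-0.04,0,0,0,0,0,0,-0.04,0,0.02,0,0,0,0,-0.02,0,0.05,0,0,0,0,0,0,0.05,0,0,0,0,0,0,0.05,0,0,0,0,0,0,0,0,0,0,0,0,0,0,0,0,0,0]'
python3 - <<'E'
from h import *
state()
for n in("top","scene"):
    im=ctrl.camera(n); save(im,n+"46",None,1.5)
    save(im,n+"47",(255,170,305,220) if n=="top" else (215,145,265,205),10)
    if n=="top": save(im,"t48",(135,120,300,230),4.6)
    else: save(im,"s48",(215,180,340,300),4.6)
E
```

```text
time_s: 55.85
eef_pos: [0.4102, 0.2251, 0.2022]
eef_rot: [0.708, -0.706, -0.012, 0.01]
wrist_force: [0.8, -0.8, -0.7]
opening: -0.002
t 55.85 pos [0.4102 0.2251 0.2022] y [ 0.003  0.002 -1.   ] z [-0.03   1.     0.002] F [ 0.8 -0.8 -0.7] open -0.002 q6 [ 0.25 -0.04  1.9   0.    1.28 -1.35]
```

View pics/top46.png

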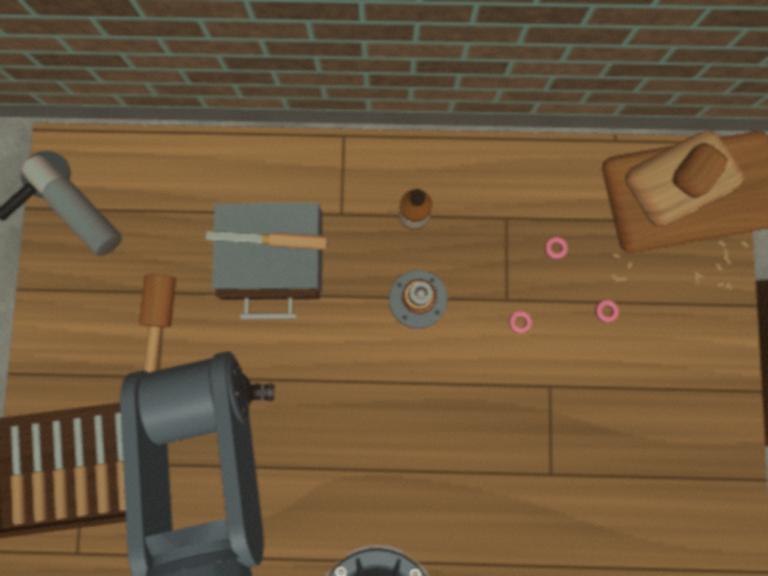

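View pics/scene47.png

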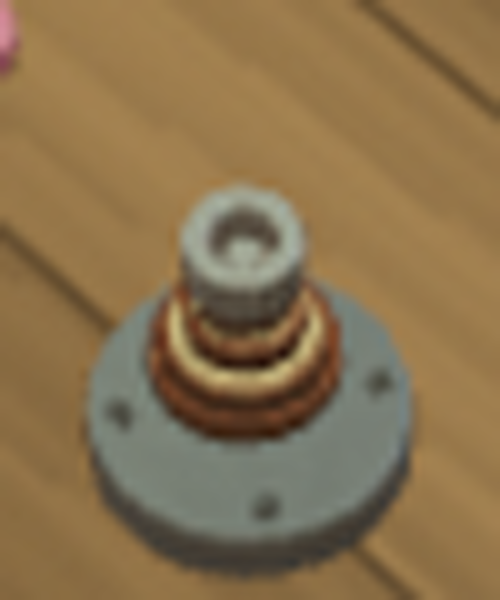

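View pics/s48.png

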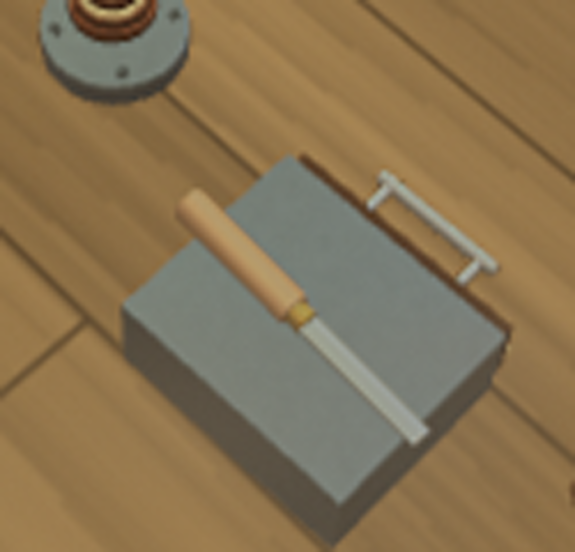

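View pics/t48.png

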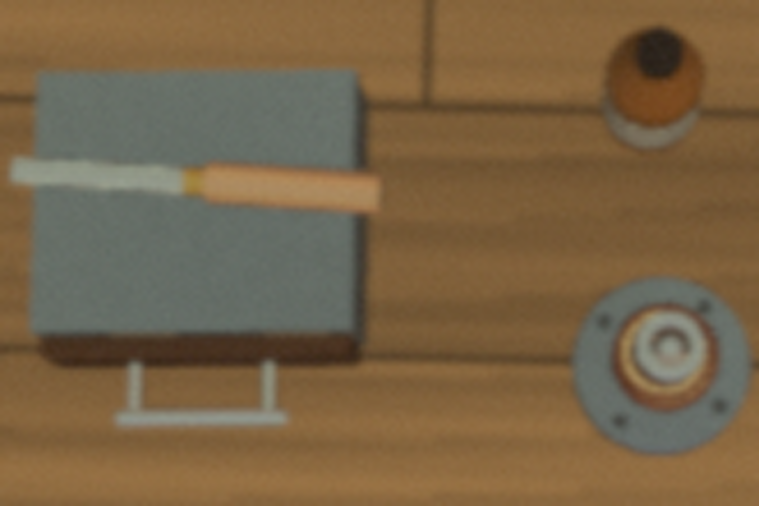

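View pics/scene46.png

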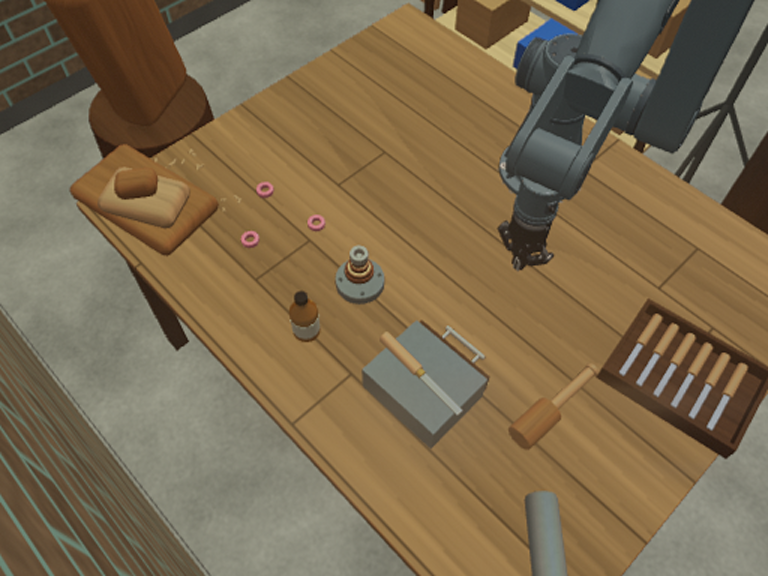

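Run:
```python
from h import *
im=ctrl.camera("scene").copy()
big=cv2.resize(im[145:205,215:265],None,fx=10,fy=10,interpolation=cv2.INTER_CUBIC)
a=np.linspace(0,2*np.pi,80)
for z,r in((.128,.021),(.106,.021),(.092,.022),(.078,.030),(.064,.034),(.05,.034)):
    p=(proj("scene",np.c_[.5905+r*np.cos(a),-.0665+r*np.sin(a),0*a+z])-[215,145]+.5)*10-.5
    cv2.polylines(big,[np.round(p).astype(int)],True,(0,255,255),1)
cv2.imwrite("pics/ov.png",big[:,:,::-1])
```

```text
(no output)
```

View pics/ov.png

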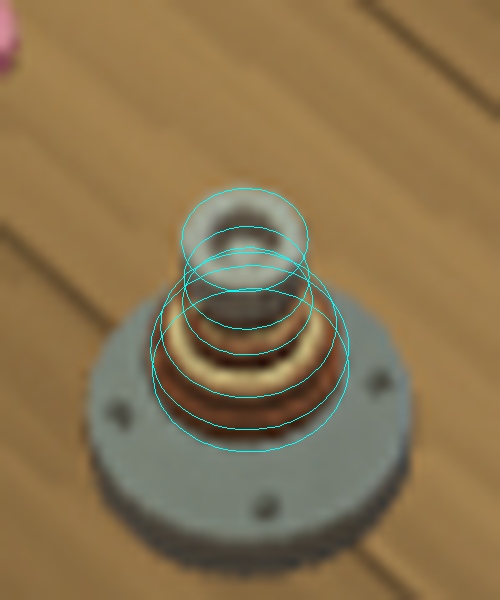

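```bash
python3 -m pendant '[0.02,-0.032,0,0,0,0,0,0.0258,-0.0417,0,0,0,0,0,0.0258,-0.0417,0,0,0,0,0,0.0258,-0.0417,0,0,0,0,0,0.0258,-0.0417,0,0,0,0,0,0.0258,-0.0417,0,0,0,0,0,0.018,-0.029,0,0,0,0,0,0.0136,-0.0226,0,0,0,0,0,0,0,0,0,0,0,0,0,0,-0.03,0,0,0,0,0,0,-0.025,0,0,0,0,0,0,0,0,0,0,0]'; python3 -m pendant '[0,0,0,0,0,0,0,0,0,-0.01,0,0,0,0,0,0,0,0,0,0,0]'
```

```text
time_s: 57.5
eef_pos: [0.5881, -0.0653, 0.1442]
eef_rot: [0.708, -0.706, -0.009, 0.013]
wrist_force: [-0.2, 0.9, 0.6]
opening: -0.002
time_s: 57.88
eef_pos: [0.5903, -0.0667, 0.1369]
eef_rot: [0.708, -0.706, -0.011, 0.01]
wrist_force: [0.0, 0.4, -0.8]
opening: -0.002
```

```bash
python3 -m pendant '[0,0,-0.004,0,0,0,0,0,0,-0.002,0,0,0,0,0,0,0,0,0,0,0]'; python3 -m pendant '[0,0,-0.0015,0,0,0,0,0,0,0,0,0,0,0,0]'; python3 -m pendant '[0,0,-0.001,0,0,0,0,0,0,0,0,0,0,0,0]'; python3 -m pendant '[0,0,-0.001,0,0,0,0,0,0,0,0,0,0,0,0]'
```

```text
time_s: 58.25
eef_pos: [0.5905, -0.0669, 0.1311]
eef_rot: [0.708, -0.706, -0.011, 0.01]
wrist_force: [-0.2, 0.0, 0.4]
opening: 0.001$: bad value
$: bad value
$: bad value
```

```bash
python3 -m pendant '[0,0,-0.0015,0,0,0,0,0,0,0,0,0,0,0]'; python3 -m pendant '[0,0,-0.001,0,0,0,0,0,0,0,0,0,0,0]'; python3 -m pendant '[0,0,-0.001,0,0,0,0,0,0,0,0,0,0,0]'
```

```text
time_s: 58.5
eef_pos: [0.5906, -0.0669, 0.1297]
eef_rot: [0.708, -0.706, -0.011, 0.01]
wrist_force: [0.8, -0.1, -1.2]
opening: 0.001
time_s: 58.75
eef_pos: [0.5906, -0.0669, 0.1287]
eef_rot: [0.708, -0.706, -0.011, 0.01]
wrist_force: [0.1, 0.6, -0.2]
opening: 0.001
time_s: 59.0
eef_pos: [0.5906, -0.0669, 0.1277]
eef_rot: [0.708, -0.706, -0.011, 0.01]
wrist_force: [0.4, 0.4, -0.2]
opening: 0.002
```

```bash
python3 -m pendant '[0,0,-0.001,0,0,0,0,0,0,0,0,0,0,0]'; python3 -m pendant '[0,0,-0.001,0,0,0,0,0,0,0,0,0,0,0]'
```

```text
time_s: 59.25
eef_pos: [0.5905, -0.0669, 0.1267]
eef_rot: [0.708, -0.706, -0.011, 0.01]
wrist_force: [-0.5, 0.1, -0.4]
opening: -0.002
time_s: 59.5
eef_pos: [0.5906, -0.0669, 0.1258]
eef_rot: [0.708, -0.706, -0.011, 0.01]
wrist_force: [-1.0, -0.4, 0.5]
opening: 0.002
```

```bash
python3 -m pendant '[0,0,0.01,0,0,0,0,-0.015,0,0,0,0,0,0,0,0,-0.006,0,0,0,0,0,0,0,0,0,0,0]'; python3 -m pendant '[0,0,-0.0015,0,0,0,0,0,0,0,0,0,0,0]'; python3 -m pendant '[0,0,-0.001,0,0,0,0,0,0,0,0,0,0,0]'
```

```text
time_s: 60.0
eef_pos: [0.5756, -0.0668, 0.1294]
eef_rot: [0.708, -0.706, -0.011, 0.01]
wrist_force: [0.3, 0.1, 0.5]
opening: 0.001
time_s: 60.25
eef_pos: [0.5758, -0.0669, 0.1282]
eef_rot: [0.708, -0.706, -0.011, 0.01]
wrist_force: [0.2, -0.6, 0.4]
opening: 0.001
time_s: 60.5
eef_pos: [0.576, -0.067, 0.128]
eef_rot: [0.708, -0.707, -0.012, 0.01]
wrist_force: [-1.6, -0.5, 5.0]
opening: 0.001
```

```bash
python3 -m pendant '[0,0,0.015,0,0,0,0,0,0,0.04,0,0,0,0,0,0,0.04,0,0,0,0,-0.04,0.03,0,0,0,0,0,-0.05,0.04,0,0,0,0,0,-0.04,0.04,0,0,0,0,0,-0.03,0.03,0,0,0,0,0,0,0,0,0,0,0,0,0,0,0,0,0,0,0]'
python3 - <<'E'
from h import *
state()
for n in("top","scene"):
    im=ctrl.camera(n); save(im,n+"50",(255,170,305,220) if n=="top" else (200,130,340,260),8 if n=="top" else 5)
E
```

```text
time_s: 61.62
eef_pos: [0.4176, 0.0719, 0.2232]
eef_rot: [0.707, -0.707, -0.012, 0.01]
wrist_force: [0.5, 0.1, 0.3]
opening: -0.0
t 61.62 pos [0.4176 0.0719 0.2232] y [ 0.004  0.001 -1.   ] z [-0.031  1.     0.001] F [0.5 0.1 0.3] open -0.0 q6 [-0.11 -0.17  1.98  0.    1.33 -1.71]
```

View pics/scene50.png

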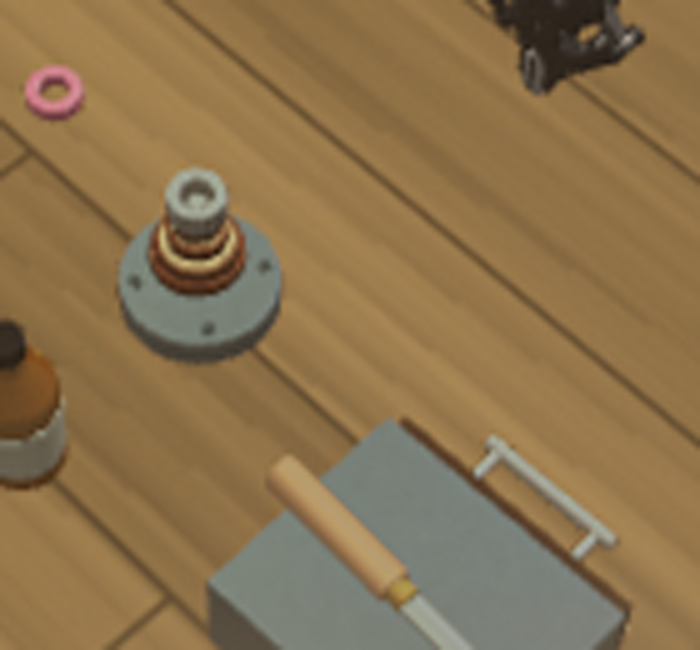

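View pics/top50.png

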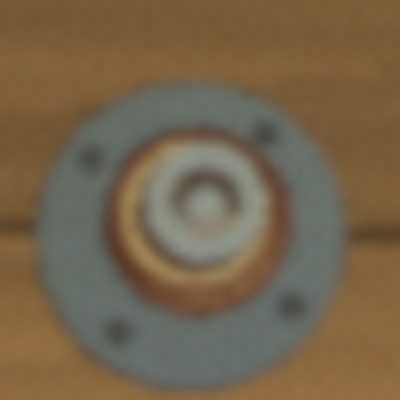

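The stack and collar are upright at about (196,230) in the scene crop, the drawer is shut, and the arm is clear. Handing in.

```bash
python3 -c "
from bench import ctrl
print(ctrl.hand_in())"
```

```text
the job is handed in; nothing more can be done
None
```

The sanding head is built on the spindle and the drawer is shut. I handed the job in at about 62 s.

- **Drawer out:** I pulled it to its stop, where it held against 17 N and then 26 N on a second pull.
- **Wheels:** I threaded the four brown wheels on the bench in the order 68, 60, 44, 36; there was no wheel52. The gripper opening agreed with each size. The three pink look-alikes were left alone.
- **Collar:** I set it on last. A light touch on its rim met it at z = 0.128 m, the height of a fully seated stack (50 + 4×14 + 22 mm). An earlier touch at the centre felt nothing down to 0.126 m, probably because the fingertips went into the bore.
- **Drawer shut:** I pushed the handle until it held at 17.6 N. In the pictures the drawer now sits a few mm further in than at the start, so it was slightly ajar then. That also explains why the handle appeared to travel about 113 mm on the way out instead of 117.6 mm.
- **Mallet, oil bottle and gouge:** all three look unmoved in the final pictures.

One check disagreed: outlines drawn over the scene picture fitted the collar but sat about 1 pixel off at the lowest wheel. I put this down to camera calibration, since the touch gave the right height.

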